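Draw electrode plates from the coded dispenser and set them out on the drop-casting stands

TASK

Roll the dispenser's three number wheels to 6-3-5 (left to right as seen from the robot) to free its slide, then draw out plates one at a time from the bottom of the stack and lay one level and centred on top of each casting stand, leaving the other plates in the chute. When every stand has its plate, push the slide fully home and lock up by rolling each of the three wheels at least one whole number off the code. Leave the jar, the beaker and the glass stopper alone.

Things in the scene. Friction and masses are not known exactly. Their poses are not given: they have to be found in the camera images.
- dispenser: plate dispenser: a light grey case fixed to the bench, 145 mm deep (x -60 to +85) and 208 mm wide (y -110 to +98), flat top at 58 mm. Origin at bench level; x points from its front (which faces the robot) to its back, y to its left as seen from the robot. The lock with three wheels fills its right and middle, the plate chute is at its left
- chute (a point): middle of the chute's mouth, 72 mm up (dispenser x -30, y +70 mm): a vertical shaft, open on top, with an aluminium collar. It holds 6 plates lying flat on one another on the slide, the lowest one's underside at 20 mm; when the slide comes fully home, the stack drops by one plate onto it. The robot's side has a narrow sight slot
- wheel_left (a joint): left number wheel: black, 60 mm diameter, 14 mm thick, level axle along dispenser y, standing 34 mm out of the case. White figures 0 to 9 round its rim, 0.6283 rad apart; the one at the very top, in line with the red bars on the case, is set. Value in rad = top figure x 0.6283 (6 is at 3.770); it grows as the top is rolled away from the robot (dispenser +x)
- wheel_mid (a joint): middle number wheel, like the left one; 3 is at 1.885 rad. All wheels have end stops at -0.31 and 5.97 (no way round from 9 to 0), no clicks, stay where left (friction 0.04 N m), and cannot leave the code while the slide is out
- wheel_right (a joint): right number wheel, like the left one; 5 is at 3.142 rad. Wheels are 48 mm apart centre to centre, with 34 mm clear between them; each can be pinched on its flat faces from above and carried round, some 0.6 rad either side of the top at a time, or rolled by a finger on its rim
- wheel_left_c (a point): centre of the left wheel, on its axle: 62 mm above the bench, 4 mm above the case top; the rim is 30 mm from it
- wheel_mid_c (a point): centre of the middle wheel, likewise
- wheel_right_c (a point): centre of the right wheel, likewise
- slide (a joint): draw slide under the stack: 0 = home, 0.080 m = fully out towards the robot (dispenser -x). About 1.5 N; stays where left. Locked (6 mm of play) until all wheels show the code within 0.2 rad. Drawn out, it brings the lowest plate along on a 24 mm wide tongue, the plate's sides free, its centre 45 mm in front of the case; the plates above stay in the chute. Push it fully home (within 2 mm) for the next
- slide_knob (a point): on the axis of the upright blue knob on the slide's front, a round post of 18 mm diameter from 12 to 56 mm above the bench; this point is at 34 mm and moves with the slide (18 mm in front of the case when home). The axis is 52 mm in front of the centre of a plate lying on the slide
- plate1_c (a point): centre of nickel electrode plate 1 (number 1 from the bottom of the stack at the start): 46 mm (its x) x 36 mm (its y) x 8 mm, 75 g, with a dark round spot on its upper face
- plate2_c (a point): centre of nickel electrode plate 2 (number 2 from the bottom of the stack at the start): 46 mm (its x) x 36 mm (its y) x 8 mm, 75 g, with a dark round spot on its upper face
- plate3_c (a point): centre of nickel electrode plate 3 (number 3 from the bottom of the stack at the start): 46 mm (its x) x 36 mm (its y) x 8 mm, 75 g, with a dark round spot on its upper face
- plate4_c (a point): centre of nickel electrode plate 4 (number 4 from the bottom of the stack at the start): 46 mm (its x) x 36 mm (its y) x 8 mm, 75 g, with a dark round spot on its upper face
- plate5_c (a point): centre of nickel electrode plate 5 (number 5 from the bottom of the stack at the start): 46 mm (its x) x 36 mm (its y) x 8 mm, 75 g, with a dark round spot on its upper face
- plate6_c (a point): centre of nickel electrode plate 6 (number 6 from the bottom of the stack at the start): 46 mm (its x) x 36 mm (its y) x 8 mm, 75 g, with a dark round spot on its upper face
- stand1_top (a point): centre of the top face of casting stand 1 (None if that stand is absent): a loose stand, 0.4 kg, 60 mm high: dark round base of 60 mm diameter, 12 mm high, a 12 mm post and a white cap of 20 mm diameter on which a plate is laid. Two to four stands are present
- stand2_top (a point): centre of the top face of casting stand 2 (None if that stand is absent): a loose stand, 0.4 kg, 60 mm high: dark round base of 60 mm diameter, 12 mm high, a 12 mm post and a white cap of 20 mm diameter on which a plate is laid. Two to four stands are present
- stand3_top (a point): centre of the top face of casting stand 3 (None if that stand is absent): a loose stand, 0.4 kg, 60 mm high: dark round base of 60 mm diameter, 12 mm high, a 12 mm post and a white cap of 20 mm diameter on which a plate is laid. Two to four stands are present
- stand4_top (a point): centre of the top face of casting stand 4 (None if that stand is absent): a loose stand, 0.4 kg, 60 mm high: dark round base of 60 mm diameter, 12 mm high, a 12 mm post and a white cap of 20 mm diameter on which a plate is laid. Two to four stands are present
- jar: amber glass jar, 60 mm diameter, 100 mm high; origin at its underside. Leave alone
- beaker: glass beaker, 68 mm diameter, 85 mm high; origin at its underside. Leave alone
- stopper: glass stopper standing on its head, 38 mm diameter, 55 mm high; origin at its underside. Leave alone
Things that resemble listed ones, but are neither listed nor needed, are in the scene too. What is shaped like the part that bears stand1_top but purple is not meant. What is shaped like the part that bears stand2_top but orange is not meant.

How it is judged:
By the outcome, as a careful person would: the job done as asked, in the order asked, and still so for the second after the job is handed in, with the robot touching nothing.
Of stand1, stand2, stand3, stand4 only 2 to 4 are there at a start; the rules pass over those that are not, and their reading is None.
At some moment in a run one of stand1, stand2, stand3, stand4 may be knocked a few centimetres aside while the robot is not near it.
Once in a run the grip may slacken for a moment while it holds something.
It also fails if it takes over 210 s, if anything falls off the work surface, if the arm or the gripper's body presses on something with over 40 N, if the wrist force passes 120 N, or if a joint passes its speed limit or range.

ROBOT

A 6-joint arm with a two-finger parallel gripper is mounted at the origin on the work surface. World frame = base frame: x ahead of the robot, y to its left, z up, the work surface at z = 0. Lengths are in mm, angles in degrees, forces in N, time in s.
With the tool pointing down it reaches from about 350 to 850 mm from the base axis. Payload 8.1 kg.
Tool frame: the origin (TCP) lies at the very end of the fingers, on their centre line; the grasp point (between the pads) lies 19 mm behind it (tcp_to_grasp is the distance from the TCP to the grasp point, in mm); z points along the fingers, x is the direction in which the jaws open and shut, and the axes are right-handed (so a half turn about z gives the same grasp; the last joint's range is limited). The gripper opens to 85 mm and grips with 20 to 120 N. Pads are 22 mm wide; open, the fingers measure 114 mm over their backs; the gripper's body (76 mm by 85 mm) begins 54 mm behind the grasp point. The pads swing forward as they close: fully open they stand 13 mm farther back than shut.
Start: joints at [67.701, 7.471, 85.268, -0, 87.261, -4.893], TCP at [179.467, 572.535, 231.292] pointing down, gripper open.
Joint ranges: [-169.43, 169.43], [-51.17, 129.36], [1.28, 143.12], [-76.62, 256.62], [0, 156.53], [-152.29, 152.29]. Speed limits (degrees/s): [136.94, 136.94, 159.86, 180, 180, 180].

INTERFACE

Orientations are given as [roll, pitch, yaw] about the fixed x, y, z axes, in that order (R = Rz(yaw) Ry(pitch) Rx(roll)).
In Python, from bench import * gives the robot as it stands. The module is installed in compiled form; this text tells all that it offers.
- The arm moves only by the tool apply_moves, never from a script. Its argument "targets" is text: rows parted by semicolons, each of 7 numbers parted by spaces: the turn, a rotation vector about the tool's x, y, z in rad, then the shift along the tool's x, y, z in cm, then the finger opening in cm, from 0 to 8.54. A call has exactly 5 rows; each row is the pose to reach, as a shift and turn from the pose commanded when the call began, along the tool's axes at that moment; what a row does not reach only later rows make up. A row lasts 1/10 s, in which the tool goes at most 50 mm and 8.59 degrees, less where a joint would pass 70% of its speed; a pose out of reach is approached as far as the arm can. A call with a gripper value outside its range is refused whole. The fingers move at their own pace and stop on an object; "force" is the grip in N (left out, the last holds). Time passes only in rows, so rows that repeat a pose let the fingers close, or fill a call up. It gives the time, the measured TCP pose, the force and the opening at its end, in the units of the state.
- sense(): the state, without advancing time (a new reading comes with each control period).
- snapshot(name): name is "scene" or "top" or "wrist"; returns the picture (480x640x3 uint8, red, green, blue); there is no depth.
- camera_model(name): a dict with "fx", "fy", "cx", "cy" (pixels), "position" and "attitude" of the camera in the world; the wrist camera has in their place "T_tool_cam" (4x4, takes a point from camera to tool coordinates, whose origin is the TCP and whose axes are the tool frame's). Camera axes: x right, y up, looking along -z (the intrinsics and any distortion apply to the point x, -y, -z); pixel columns grow to the right and rows downward; lengths in mm; the calibration is good to about 2 mm. A picture is of the moment at which its call begins: read the wrist's pose just before it. camera_model takes no time and is no camera call.
- hand_in(): hands the job in, once; it reports no verdict.
Trained networks look in the newest picture that a camera, given by its name, has taken for a name from the list of things; names that differ only in an ending like _2 or _b are one class to them, and where a whole thing is asked for, a point or a joint stands for the part that bears it (a point fixed in the world has none). Each returns a list of dicts, best first, with "confidence" (0 to 1); they miss things now and then, are a little off and sometimes report something else, mostly with a low value. They report only what shows in the picture. A call takes as long as a camera call. They do not tell look-alikes from the thing itself.
- recognise(camera, query): "at" ([row, column] in pixels, amid what is visible of it).
- place_of(camera, query): "at" ([row, column] in pixels: a listed point, or the origin of a listed thing).
The state is a dict: "time": time; "joint_pos": joint angles; "qd": joint speeds; "joint_efforts": joint torques, N m; "tool_pos": TCP position; "tcp_rot": TCP orientation; "ft_force": force on the tool from outside, world axes, zero at the start; "wrist_torque": the same for the moment, N m; "finger_gap": finger opening in mm.
Only numpy, scipy, OpenCV 4.12 (cv2) and the standard library are available. Lean on these libraries where they do the work, as an engineer would, in place of code of your own. Each camera call takes 0.05 s, during which the arm holds its last target. There are 200 camera calls.

## Working session

There is one attempt and no reset: what is moved stays moved. The work goes in short steps, Python scripts to look and compute and a tool call to move; the robot and the scene stay as the last step left them, time stands still between calls to the robot, and variables do not carry over. Pictures are saved under pics/ and viewed, about 12 in all and at most 16, crops included, and the job is handed in when it is done.

Besides the shell and the picture viewer there is one more tool, called after "Request:" as a command line: name --argument value ..., lists and objects as JSON in quotes. apply_moves: Moves the arm, as the interface text tells. Its arguments: {"type":"object","properties":{"targets":{"type":"string"},"force":{"type":"number"}},"required":["targets"]}

```bash
ls; mkdir -p pics; cat > h.py <<'E'
from bench import *
import numpy as np, cv2
from scipy.spatial.transform import Rotation as R
def snap(n,f=None):
    s=sense(); im=snapshot(n)
    if f: cv2.imwrite('pics/'+f,im[:,:,::-1])
    return s,im
def cam(n,s=None):
    m=camera_model(n)
    K=np.array([[m['fx'],0,m['cx']],[0,m['fy'],m['cy']],[0,0,1]])
    return m,K
E
python3 - <<'E'
from h import *
print(sense())
for n in("scene","top","wrist"): print(n,camera_model(n))
for n in("scene","top","wrist"): snap(n,n+'0.png')
for n in("scene","top"):
    for q in("dispenser","chute","wheel_left_c","wheel_mid_c","wheel_right_c","slide_knob","stand1_top","stand2_top","jar","beaker","stopper"):
        print(n,q,[(np.round(d['at']).astype(int).tolist(),round(d['confidence'],2)) for d in place_of(n,q)])
E
```

```text
pics
{'time': 0.0, 'joint_pos': array([ 6.77008583e+01,  7.51515975e+00,  8.53306569e+01,  7.90934506e-04,
        8.72598401e+01, -4.89321993e+00]), 'qd': array([ 0.01026797, -0.05511985,  0.04622583, -0.03820971, -0.04229895,
       -0.03472155]), 'joint_efforts': array([ 5.34266001e-04, -5.69392204e+01, -5.00550950e+01, -1.98651405e-04,
        1.44200778e-02, -5.42235125e-05]), 'tool_pos': array([179.25021706, 572.02397354, 230.23067388]), 'tcp_rot': array([-1.79990200e+02,  1.05204261e-01,  7.25940487e+01]), 'ft_force': array([-0.80666535, -0.63069835, -0.40499236]), 'wrist_torque': array([-0.00072269,  0.02249387, -0.03904484]), 'finger_gap': 85.71443093797025}
scene {'fx': 477.3800170539772, 'fy': 477.3800170539772, 'cx': 313.738879876956, 'cy': 243.13990943315045, 'position': array([1171.37832004, -579.6337095 ,  630.1028468 ]), 'attitude': array([55.69748555,  1.18114989, 45.80278887])}
top {'fx': 535.9166759427062, 'fy': 535.9166759427062, 'cx': 319.0559190076538, 'cy': 235.24706386193196, 'position': array([ 484.01139992,   -2.83172394, 1261.74644938]), 'attitude': array([
[... 849 characters left out ...]
 [([209, 388], 0.6), ([218, 347], 0.55)]
scene jar [([243, 455], 0.75)]
scene beaker [([266, 294], 0.73), ([320, 284], 0.27)]
scene stopper [([367, 142], 0.83), ([261, 422], 0.33)]
top dispenser [([202, 398], 0.97)]
top chute [([214, 372], 0.65)]
top wheel_left_c [([209, 394], 0.68)]
top wheel_mid_c [([204, 417], 0.8)]
top wheel_right_c [([202, 436], 0.71), ([166, 255], 0.26)]
top slide_knob [([234, 370], 0.42)]
top stand1_top [([292, 170], 0.91), ([292, 126], 0.62), ([243, 272], 0.58), ([215, 370], 0.53)]
top stand2_top [([218, 233], 0.79), ([243, 271], 0.75)]
top jar [([166, 206], 0.68)]
top beaker [([165, 253], 0.58)]
top stopper [([239, 498], 0.67), ([208, 397], 0.64), ([295, 170], 0.6)]
```

View pics/top0.png

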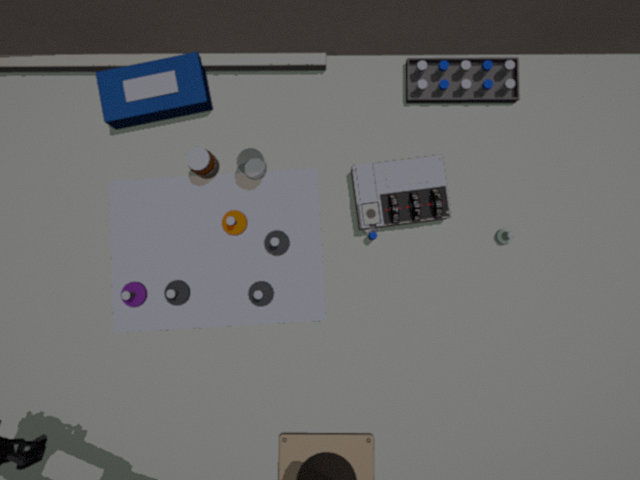

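View pics/scene0.png

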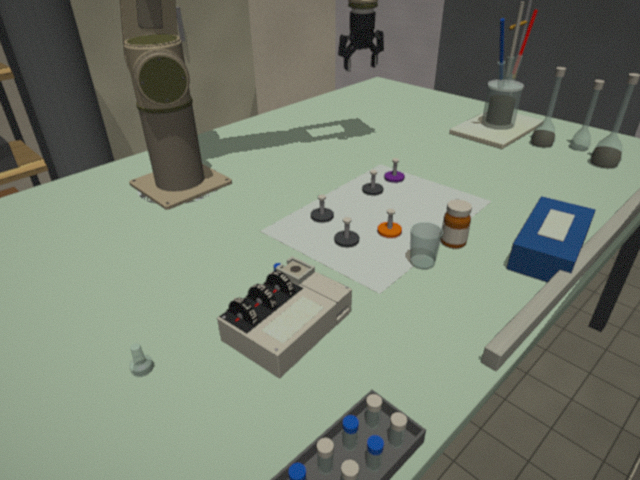

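```bash
cat >> h.py <<'E'
def camT(n,s):
    m=camera_model(n)
    if n=='wrist':
        T=np.eye(4);T[:3,:3]=R.from_euler('xyz',s['tcp_rot'],degrees=True).as_matrix();T[:3,3]=s['tool_pos']
        return m,T@m['T_tool_cam']
    T=np.eye(4);T[:3,:3]=R.from_euler('xyz',m['attitude'],degrees=True).as_matrix();T[:3,3]=m['position']
    return m,T
def ray(n,s,rc):
    m,T=camT(n,s); d=np.array([(rc[1]-m['cx'])/m['fx'],-(rc[0]-m['cy'])/m['fy'],-1.])
    return T[:3,3],T[:3,:3]@d
def at_z(n,s,rc,z):
    o,d=ray(n,s,rc); return o+d*(z-o[2])/d[2]
def proj(n,s,p):
    m,T=camT(n,s); q=T[:3,:3].T@(np.asarray(p,float)-T[:3,3])
    return np.array([m['cy']+m['fy']*q[1]/q[2], m['cx']-m['fx']*q[0]/q[2]])
E
python3 - <<'E'
from h import *
s=sense()
for n,rc,z in [("A",(294,171),60),("B",(295,258),60),("C",(242,275),60),("orange",(222,231),60),("purple",(296,126),60),("knob",(236,372),56),("chute",(213.5,371.5),72),("wl",(208,394),62),("wm",(206,415.5),62),("wr",(203,436.5),62),("stopper",(236,505),30),("beaker",(165,253),80),("jar",(160,203),100)]:
    print(n,at_z("top",s,rc,z).round(0))
im=cv2.imread('pics/top0.png')[140:250,340:460]
cv2.imwrite('pics/crop0.png',cv2.resize(im,None,fx=6,fy=5,interpolation=cv2.INTER_CUBIC))
E
```

```text
A [428. 345.  60.]
B [426. 150.  60.]
C [544. 112.  60.]
orange [589. 212.  60.]
purple [423. 446.  60.]
knob [ 558. -106.   56.]
chute [ 607. -104.   72.]
wl [ 621. -155.   62.]
wm [ 625. -203.   62.]
wr [ 632. -250.   62.]
stopper [ 559. -412.   30.]
beaker [715. 161.  80.]
jar [723. 268. 100.]
```

View pics/crop0.png

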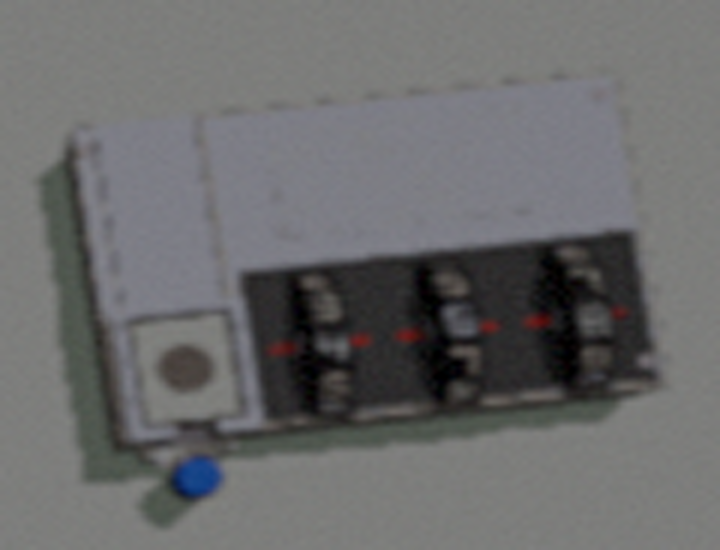

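```bash
cat >> h.py <<'E'
def pose(x,y,z,yaw,tilt=0):  # tool down, tilt rad about tool x
    T=np.eye(4);T[:3,:3]=(R.from_euler('xyz',[180,0,yaw],degrees=True)*R.from_rotvec([tilt,0,0])).as_matrix();T[:3,3]=x,y,z
    return T
def meas():
    s=sense();T=np.eye(4);T[:3,:3]=R.from_euler('xyz',s['tcp_rot'],degrees=True).as_matrix();T[:3,3]=s['tool_pos'];return s,T
def plan(wps,T0=None):
    T=meas()[1] if T0 is None else T0
    for w in wps:
        P=w if isinstance(w,np.ndarray) else pose(*w); D=np.linalg.inv(T)@P
        print(R.from_matrix(D[:3,:3]).as_rotvec().round(3)+0., (D[:3,3]/10).round(2)+0.); T=P
def q(n,name,k=5,f=None):
    s,im=snap(n,f)
    return s,[(np.round(d['at'],1).tolist(),round(d['confidence'],2)) for d in place_of(n,name)[:k]]
E
python3 - <<'E'
from h import *
a=np.array([179.25,572,230.2]);b=np.array([600,-190,170])
plan([(*(a+(b-a)*t),72.6+24*min(1,t*2)) for t in(.25,.5,.75,1)])
E
```

```text
[ 0.    0.   -0.21] [-15.09  15.73   1.61]
[ 0.     0.    -0.209] [-17.98  12.26   1.51]
[0. 0. 0.] [-20.13   8.26   1.5 ]
[0. 0. 0.] [-20.13   8.26   1.51]
```

Request:
apply_moves --targets "0 0 -0.21 -15.1 15.7 1.6 3;0 0 -0.21 -15.1 15.7 1.6 3;0 0 -0.21 -15.1 15.7 1.6 3;0 0 -0.21 -15.1 15.7 1.6 3;0 0 -0.21 -15.1 15.7 1.6 3" --force 30

```text
time: 1.75
tool_pos: [285.5, 378.2, 214.9]
tcp_rot: [180.0, 0.1, 84.5]
ft_force: [0.2, 1.2, 0.7]
finger_gap: 30.1
```

Request:
apply_moves --targets "0 0 -0.21 -18 12.3 1.5 3;0 0 -0.21 -18 12.3 1.5 3;0 0 -0.21 -18 12.3 1.5 3;0 0 -0.21 -18 12.3 1.5 3;0 0 -0.21 -18 12.3 1.5 3"

```text
time: 2.25
tool_pos: [390.9, 187.7, 200.3]
tcp_rot: [180.0, 0.0, 96.5]
ft_force: [0.2, 1.1, -0.4]
finger_gap: 30.0
```

Request:
apply_moves --targets "0 0 0 -20.1 8.3 1.5 3;0 0 0 -20.1 8.3 1.5 3;0 0 0 -20.1 8.3 1.5 3;0 0 0 -20.1 8.3 1.5 3;0 0 0 -20.1 8.3 1.5 3"

```text
time: 2.75
tool_pos: [496.7, -3.2, 185.1]
tcp_rot: [180.0, 0.1, 96.5]
ft_force: [-0.5, 0.3, -0.4]
finger_gap: 30.0
```

Request:
apply_moves --targets "0 0 0 -20.1 8.3 1.5 3;0 0 0 -20.1 8.3 1.5 3;0 0 0 -20.1 8.3 1.5 3;0 0 0 -20.1 8.3 1.5 3;0 0 0 -20.1 8.3 1.5 3"

```text
time: 3.25
tool_pos: [602.1, -193.5, 169.4]
tcp_rot: [-180.0, 0.1, 96.5]
ft_force: [-0.9, 0.8, 0.4]
finger_gap: 30.1
```

```bash
python3 - <<'E'
from h import *
s,im=snap('wrist','w1.png')
print(s['tool_pos'],s['tcp_rot'],s['finger_gap'])
for n,z in(("wheel_left_c",62),("wheel_mid_c",62),("wheel_right_c",62),("slide_knob",34),("chute",72)):
    for d in place_of('wrist',n)[:2]: print(n,np.round(d['at'],1),round(d['confidence'],2),at_z('wrist',s,d['at'],z).round(1))
E
```

```text
[ 602.05059822 -193.54283206  169.41559163] [-1.79984283e+02  5.70277376e-02  9.64923491e+01] 30.064279739595335
wheel_left_c [263.9 379.3] 0.69 [ 618.3 -152.2   62. ]
wheel_left_c [121.9  27.1] 0.39 [ 552.6 -372.7   62. ]
wheel_mid_c [266.1 306.4] 0.94 [ 625.2 -199.6   62. ]
wheel_mid_c [256.9 457.9] 0.6 [ 607.7 -102.    62. ]
wheel_right_c [270.5 233.5] 0.82 [ 633.7 -247.1   62. ]
slide_knob [176.4 449.3] 0.75 [ 560.2 -109.1   34. ]
```

View pics/w1.png

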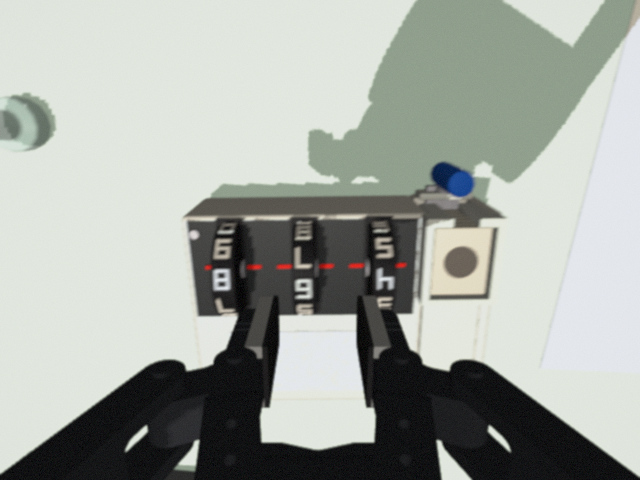

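```bash
cat >> h.py <<'E'
YAW=np.radians(6.6); X=np.array([np.cos(YAW),np.sin(YAW),0]); Y=np.array([-np.sin(YAW),np.cos(YAW),0])
def rim(s,c,col=0):
    return {round(p,1):proj('wrist',s,np.array(c)+30*(-np.sin(p)*X+np.array([0,0,np.cos(p)]))).round(0).tolist() for p in np.arange(-1,1.01,.2)}
E
python3 - <<'E'
from h import *
s=sense()
for c in((619.5,-152.5,62),(625.5,-200,62),(632,-247.5,62)): print(rim(s,c))
im=cv2.imread('pics/w1.png')[205:325,185:425]
cv2.imwrite('pics/w1c.png',cv2.resize(cv2.rotate(im,cv2.ROTATE_180),None,fx=3.3,fy=5,interpolation=cv2.INTER_CUBIC))
E
```

```text
{np.float64(-1.0): [312.0, 371.0], np.float64(-0.8): [310.0, 372.0], np.float64(-0.6): [307.0, 373.0], np.float64(-0.4): [301.0, 374.0], np.float64(-0.2): [294.0, 375.0], np.float64(-0.0): [285.0, 376.0], np.float64(0.2): [275.0, 376.0], np.float64(0.4): [265.0, 376.0], np.float64(0.6): [255.0, 376.0], np.float64(0.8): [246.0, 375.0], np.float64(1.0): [237.0, 375.0]}
{np.float64(-1.0): [313.0, 297.0], np.float64(-0.8): [311.0, 296.0], np.float64(-0.6): [307.0, 296.0], np.float64(-0.4): [302.0, 295.0], np.float64(-0.2): [294.0, 295.0], np.float64(-0.0): [286.0, 295.0], np.float64(0.2): [276.0, 295.0], np.float64(0.4): [266.0, 295.0], np.float64(0.6): [256.0, 295.0], np.float64(0.8): [246.0, 295.0], np.float64(1.0): [238.0, 295.0]}
{np.float64(-1.0): [314.0, 222.0], np.float64(-0.8): [312.0, 220.0], np.float64(-0.6): [309.0, 218.0], np.float64(-0.4): [303.0, 216.0], np.float64(-0.2): [296.0, 215.0], np.float64(-0.0): [287.0, 214.0], np.float64(0.2): [278.0, 213.0], np.float64(0.4): [267.0, 213.0], np.float64(0.6): [257.0, 214.0], np.float64(0.8): [248.0, 215.0], np.float64(1.0): [239.0, 216.0]}
```

View pics/w1c.png

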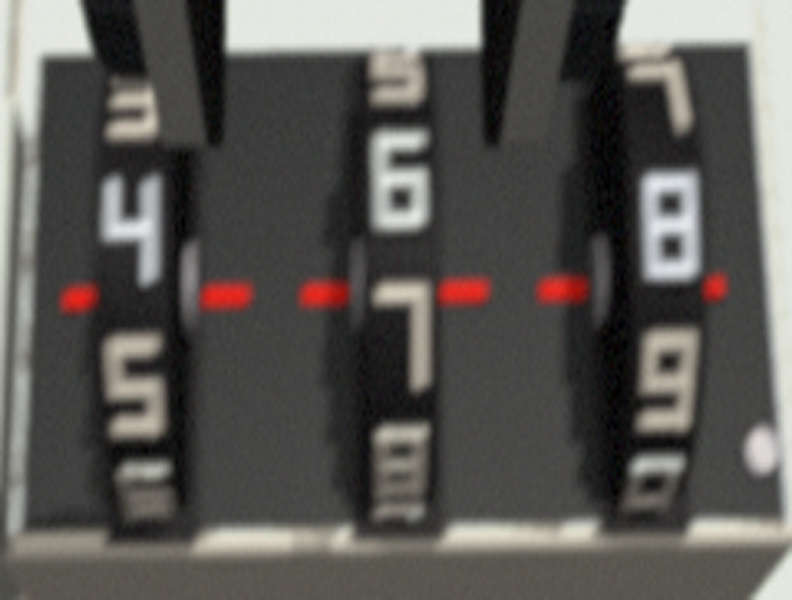

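```bash
python3 - <<'E'
from h import *
s=sense(); print(s['time'],s['tool_pos'],s['tcp_rot'],s['qd'].round(2))
s0=dict(s); s0['tool_pos']=np.array([602.05,-193.54,169.42]); s0['tcp_rot']=np.array([-179.984,0.057,96.492])
print(rim(s0,(619.5,-152.5,62)));print(rim(s,(619.5,-152.5,62)))
s,im=snap('wrist','w2.png')
for n,z in(("wheel_left_c",62),("wheel_mid_c",62),("wheel_right_c",62),("slide_knob",34),("chute",72)):
    for d in place_of('wrist',n)[:1]: print(n,np.round(d['at'],1),round(d['confidence'],2),at_z('wrist',s,d['at'],z).round(1))
g=cv2.inRange(cv2.cvtColor(im,cv2.COLOR_RGB2HSV),(110,150,40),(130,255,255))
ys,xs=np.nonzero(g);print('blue',len(ys),ys.min(),ys.max(),xs.min(),xs.max())
r=cv2.inRange(im,(150,0,0),(255,80,80)); n,l,st,c=cv2.connectedComponentsWithStats(r)
for i in range(1,n):
    if st[i,4]>15: print(st[i],at_z('wrist',s,c[i][::-1],58.5).round(1))
E
```

```text
3.55 [ 600.93685594 -188.18998263  170.42444895] [-1.79994520e+02 -2.00331801e-02  9.67097146e+01] [ 0.47 -0.65  0.29 -0.09 -0.07 -0.06]
{np.float64(-1.0): [312.0, 380.0], np.float64(-0.8): [310.0, 382.0], np.float64(-0.6): [306.0, 383.0], np.float64(-0.4): [301.0, 384.0], np.float64(-0.2): [294.0, 385.0], np.float64(-0.0): [285.0, 386.0], np.float64(0.2): [275.0, 386.0], np.float64(0.4): [265.0, 386.0], np.float64(0.6): [255.0, 386.0], np.float64(0.8): [245.0, 385.0], np.float64(1.0): [237.0, 384.0]}
{np.float64(-1.0): [312.0, 371.0], np.float64(-0.8): [310.0, 372.0], np.float64(-0.6): [307.0, 373.0], np.float64(-0.4): [301.0, 374.0], np.float64(-0.2): [294.0, 375.0], np.float64(-0.0): [285.0, 376.0], np.float64(0.2): [275.0, 376.0], np.float64(0.4): [265.0, 376.0], np.float64(0.6): [255.0, 376.0], np.float64(0.8): [246.0, 375.0], np.float64(1.0): [237.0, 375.0]}
wheel_left_c [263.8 372.8] 0.67 [ 617.8 -150.6   62. ]
wheel_mid_c [263.5 296.1] 0.72 [ 623.5 -200.9   62. ]
wheel_right_c [268.6 225.5] 0.64 [ 632.5 -247.    62. ]
slide_knob [177.7 443.8] 0.63 [ 560.2 -106.9   34. ]
blue 149 163 196 425 465
[313 263  13   5  50] [ 624.2 -185.    58.5]
[342 263  14   5  65] [ 621.9 -165.8   58.5]
[389 263   9   4  34] [ 618.1 -136.3   58.5]
[199 265   4   4  16] [ 634.5 -264.4   58.5]
[241 264  14   5  51] [ 630.4 -232.7   58.5]
[270 264  14   4  54] [ 627.8 -213.7   58.5]
```

```bash
cat >> h.py <<'E'
WY=97.0
C={'L':(619.5,-151.5,62),'M':(625.5,-199.4,62),'R':(632,-247,62)}
def wp(w,th,r):
    a=np.radians(WY-90);x=np.array([np.cos(a),np.sin(a),0]);p=np.array(C[w])+r*(np.sin(th)*x+np.array([0,0,np.cos(th)]))
    return pose(*p,WY,th)
def txt(T0,Ps):
    out=[]
    for P in Ps:
        D=np.linalg.inv(T0)@P
        out.append(' '.join('%g'%v for v in np.r_[R.from_matrix(D[:3,:3]).as_rotvec().round(3)+0.,(D[:3,3]/10).round(2)+0.]))
    return '; '.join(out)
E
python3 - <<'E'
from h import *
s,T=meas()
for w,t in(('L',.35),('M',-.49),('R',-.435)):
    A=wp(w,-t,60); print(w,'approach',txt(T,[A])); B=wp(w,-t,11); print('in',txt(A,[B]))
    print('arc1',txt(B,[wp(w,-t+k*t/5,11) for k in range(1,6)])); M=wp(w,0,11)
    print('arc2',txt(M,[wp(w,k*t/5,11) for k in range(1,6)])); E_=wp(w,t,11)
    U=wp(w,t,60);print('out',txt(E_,[U]),'back',txt(U,[A])); T=U
E
```

```text
L approach -0.35 0.001 -0.005 3.47 0.19 5.23
in 0 0 0 0 0 4.9
arc1 0.07 0 0 0 0.08 0; 0.14 0 0 0 0.15 0.01; 0.21 0 0 0 0.23 0.02; 0.28 0 0 0 0.3 0.04; 0.35 0 0 0 0.38 0.07
arc2 0.07 0 0 0 0.08 0; 0.14 0 0 0 0.15 0.01; 0.21 0 0 0 0.23 0.02; 0.28 0 0 0 0.3 0.04; 0.35 0 0 0 0.38 0.07
out 0 0 0 0 0 -4.9 back -0.7 0 0 0 -3.87 1.41
M approach 0.14 0 0 -4.83 0.85 0.05
in 0 0 0 0 0 4.9
arc1 -0.098 0 0 0 -0.11 0.01; -0.196 0 0 0 -0.21 0.02; -0.294 0 0 0 -0.32 0.05; -0.392 0 0 0 -0.42 0.08; -0.49 0 0 0 -0.52 0.13
arc2 -0.098 0 0 0 -0.11 0.01; -0.196 0 0 0 -0.21 0.02; -0.294 0 0 0 -0.32 0.05; -0.392 0 0 0 -0.42 0.08; -0.49 0 0 0 -0.52 0.13
out 0 0 0 0 0 -4.9 back 0.98 0 0 0 4.98 2.66
R approach 0.925 0 0 -4.8 4.85 2.42
in 0 0 0 0 0 4.9
arc1 -0.087 0 0 0 -0.1 0; -0.174 0 0 0 -0.19 0.02; -0.261 0 0 0 -0.28 0.04; -0.348 0 0 0 -0.38 0.07; -0.435 0 0 0 -0.46 0.1
arc2 -0.087 0 0 0 -0.1 0; -0.174 0 0 0 -0.19 0.02; -0.261 0 0 0 -0.28 0.04; -0.348 0 0 0 -0.38 0.07; -0.435 0 0 0 -0.46 0.1
out 0 0 0 0 0 -4.9 back 0.87 0 0 0 4.59 2.13
```

Request:
apply_moves --targets "-0.1 0 0 1.5 0.1 2 3;-0.2 0 0 2.5 0.1 3.5 3;-0.35 0 -0.005 3.5 0.2 5.2 3;-0.35 0 -0.005 3.5 0.2 5.2 3;-0.35 0 -0.005 3.5 0.2 5.2 3" --force 30

```text
time: 4.35
tool_pos: [595.8, -153.0, 115.5]
tcp_rot: [160.3, -0.1, 96.9]
ft_force: [0.5, 0.6, 1.8]
finger_gap: 29.9
```

Request:
apply_moves --targets "0 0 0 0 0 1 3;0 0 0 0 0 2.5 3;0 0 0 0 0 4 3;0 0 0 0 0 4.9 3;0 0 0 0 0 4.9 3"

```text
time: 4.85
tool_pos: [617.4, -152.6, 72.4]
tcp_rot: [159.9, 0.1, 97.0]
ft_force: [0.3, -0.2, -0.1]
finger_gap: 30.1
```

Request:
apply_moves --targets "0 0 0 0 0 0 3;0 0 0 0 0 0 1;0 0 0 0 0 0 1;0 0 0 0 0 0 1;0 0 0 0 0 0 1"

```text
time: 5.35
tool_pos: [616.6, -151.4, 73.8]
tcp_rot: [159.8, 0.0, 97.0]
ft_force: [-0.6, 7.2, 3.4]
finger_gap: 13.1
```

```bash
python3 - <<'E'
from h import *
s,im=snap('wrist','w3.png'); T=meas()[1]; print(s['finger_gap'],s['ft_force'],s['wrist_torque'],txt(wp('L',-.35,11),[T]))
E
```

```text
13.098804055969214 [-0.56841528  7.19793259  3.3629751 ] [0.94381945 0.06105227 0.42241025] -0.002 0 0 0.05 0.13 -0.11
```

View pics/w3.png

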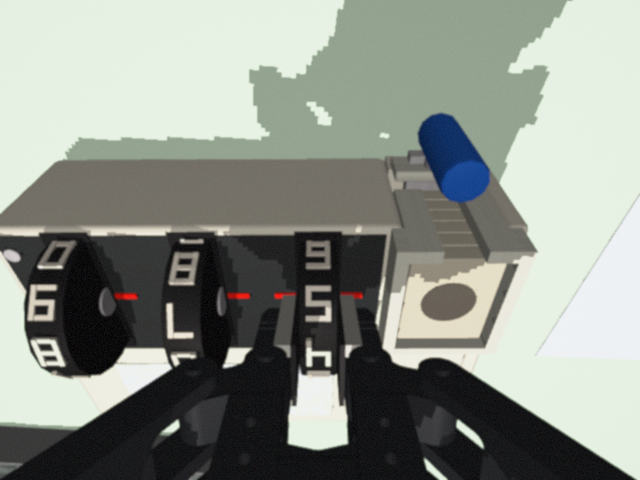

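Request:
apply_moves --targets "0.07 0 0 0 0.08 0 1;0.14 0 0 0 0.15 0.01 1;0.21 0 0 0 0.23 0.02 1;0.28 0 0 0 0.3 0.04 1;0.35 0 0 0 0.38 0.07 1"

```text
time: 5.9
tool_pos: [620.2, -150.8, 74.2]
tcp_rot: [-179.9, 0.0, 97.0]
ft_force: [0.5, 5.9, -0.5]
finger_gap: 13.0
```

Request:
apply_moves --targets "0.07 0 0 0 0.08 0 1;0.14 0 0 0 0.15 0.01 1;0.21 0 0 0 0.23 0.02 1;0.28 0 0 0 0.3 0.04 1;0.35 0 0 0 0.38 0.07 1"

```text
time: 6.4
tool_pos: [624.3, -150.2, 73.5]
tcp_rot: [-159.9, -0.0, 97.0]
ft_force: [2.0, 4.1, 0.9]
finger_gap: 13.0
```

Request:
apply_moves --targets "0 0 0 0 0 0 1;0 0 0 0 0 0 1;0 0 0 0 0 0 3;0 0 0 0 0 0 3;0 0 0 0 0 0 3"

```text
time: 6.9
tool_pos: [623.4, -151.7, 72.6]
tcp_rot: [-160.0, 0.1, 96.9]
ft_force: [0.1, 0.5, 0.6]
finger_gap: 30.4
```

Request:
apply_moves --targets "0 0 0 0 0 -2 3;0 0 0 0 0 -4.9 3;-0.1 0 0 0 -1 -4.5 3;-0.2 0 0 0 -2 -4 3;-0.35 0 0 0 -2.1 -4.5 3"

```text
time: 7.4
tool_pos: [618.9, -152.1, 120.9]
tcp_rot: [179.8, 0.1, 96.9]
ft_force: [0.1, -0.3, 0.5]
finger_gap: 30.0
```

Request:
apply_moves --targets "0 0 0 0 0 0 3;0 0 0 0 0 0 3;0 0 0 0 0 0 3;0 0 0 0 0 0 3;0 0 0 0 0 0 3"

```text
time: 7.9
tool_pos: [620.5, -151.9, 121.8]
tcp_rot: [-180.0, 0.1, 97.0]
ft_force: [0.2, -0.2, -0.2]
finger_gap: 30.1
```

```bash
cat >> h.py <<'E'
def wview(f,bars=True):
    s,im=snap('wrist',f); print(s['time'],s['tool_pos'].round(1),s['tcp_rot'].round(1),s['finger_gap'].round(1))
    c=cv2.rotate(im,cv2.ROTATE_180)
    for w,col in(('L',(255,0,0)),('M',(0,160,0)),('R',(0,0,255))):
        for k in(-2,-1,0,1,2):   # ticks at +-0.2, 0.628.. on rim
            p=k*.6283;a=np.radians(WY-90)
            for d in(-9,9):
                P=np.array(C[w])+30*(-np.sin(p)*np.array([np.cos(a),np.sin(a),0])+np.array([0,0,np.cos(p)]))+d*np.array([-np.sin(a),np.cos(a),0])
                r=proj('wrist',s,P); cv2.circle(c,(int(639-r[1]),int(479-r[0])),2 if k else 3,(0,255,255) if k else (255,0,255),-1)
    return s,c
E
python3 - <<'E'
from h import *
s,c=wview('w4.png')
print(txt(meas()[1],[wp('M',0,60),wp('L',0,60)]))
r=[479-proj('wrist',s,C['M'])[0],639-proj('wrist',s,C['M'])[1]];r=np.array(r).astype(int);print(r)
y0=max(0,r[0]-100);x0=max(0,r[1]-160)
cv2.imwrite('pics/w4c.png',cv2.resize(c[y0:y0+160,x0:x0+320,::-1],None,fx=2.4,fy=3,interpolation=cv2.INTER_CUBIC))
E
```

```text
Traceback (most recent call last):
  File "h.py", line 55, in wview
    s,im=snap('wrist',f); print(s['time'],s['tool_pos'].round(1),s['tcp_rot'].round(1),s['finger_gap'].round(1))
                                                                                       ^^^^^^^^^^^^^^^^^^^^^
AttributeError: 'float' object has no attribute 'round'
```

Request:
apply_moves --targets "-0.12 0 0 0.1 -0.7 0.1 3;-0.24 0 0 0.1 -1.4 0.2 3;-0.35 0 0 0.1 -2.06 0.36 3;-0.35 0 0 0.1 -2.06 0.36 3;-0.35 0 0 0.1 -2.06 0.36 3"

```text
time: 8.45
tool_pos: [598.2, -153.6, 118.0]
tcp_rot: [160.1, 0.0, 96.9]
ft_force: [1.1, -0.3, 0.7]
finger_gap: 29.6
```

Request:
apply_moves --targets "0 0 0 0 0 2 3;0 0 0 0 0 4 3;0 0 0 0 0 4.9 3;0 0 0 0 0 4.9 3;0 0 0 0 0 4.9 3"

```text
time: 8.95
tool_pos: [616.4, -151.5, 73.0]
tcp_rot: [159.9, 0.1, 97.0]
ft_force: [0.1, -0.2, -0.3]
finger_gap: 29.7
```

Request:
apply_moves --targets "0 0 0 0 0 0 1;0 0 0 0 0 0 1;0 0 0 0 0 0 1;0 0 0 0 0 0 1;0 0 0 0 0 0 1"

```text
time: 9.45
tool_pos: [616.1, -151.3, 73.6]
tcp_rot: [159.8, 0.1, 96.9]
ft_force: [-1.6, 4.5, 6.2]
finger_gap: 13.2
```

Request:
apply_moves --targets "0.07 0 0 0 0.08 0 1;0.14 0 0 0 0.15 0.01 1;0.21 0 0 0 0.23 0.02 1;0.28 0 0 0 0.3 0.04 1;0.35 0 0 0 0.38 0.07 1"

```text
time: 9.95
tool_pos: [619.7, -150.8, 74.1]
tcp_rot: [-179.9, 0.1, 96.9]
ft_force: [0.9, 3.7, 3.0]
finger_gap: 13.5
```

Request:
apply_moves --targets "0.07 0 0 0 0.08 0 1;0.14 0 0 0 0.15 0.01 1;0.21 0 0 0 0.23 0.02 1;0.28 0 0 0 0.3 0.04 1;0.35 0 0 0 0.38 0.07 1"

```text
time: 10.45
tool_pos: [623.8, -150.2, 73.7]
tcp_rot: [-159.9, 0.1, 96.9]
ft_force: [1.8, 2.8, 5.6]
finger_gap: 13.1
```

Request:
apply_moves --targets "0 0 0 0 0 0 1;0 0 0 0 0 0 1;0 0 0 0 0 0 3;0 0 0 0 0 0 3;0 0 0 0 0 0 3"

```text
time: 10.95
tool_pos: [622.5, -150.7, 71.8]
tcp_rot: [-159.9, 0.1, 96.9]
ft_force: [-0.2, -0.4, -0.6]
finger_gap: 29.7
```

Request:
apply_moves --targets "0 0 0 0 0 -2 3;0 0 0 0 0 -4 3;0 0 0 0 0 -4.9 3;0 0 0 0 0 -4.9 3;0 0 0 0 0 -4.9 3"

```text
time: 11.45
tool_pos: [639.1, -148.4, 117.3]
tcp_rot: [-159.9, 0.0, 96.9]
ft_force: [-0.4, 0.4, -0.8]
finger_gap: 29.8
```

Request:
apply_moves --targets "0.07 0 0 -2 0.4 0 3;0.14 0 0 -4.7 0.85 0.05 3;0.14 0 0 -4.7 0.85 0.05 3;0.14 0 0 -4.7 0.85 0.05 3;0.14 0 0 -4.7 0.85 0.05 3"

```text
time: 11.95
tool_pos: [652.7, -193.5, 114.9]
tcp_rot: [-152.0, 0.0, 97.0]
ft_force: [0.6, -0.2, 0.3]
finger_gap: 30.4
```

Request:
apply_moves --targets "0 0 0 0 0 2 3;0 0 0 0 0 4 3;0 0 0 0 0 4.9 3;0 0 0 0 0 4.9 3;0 0 0 0 0 4.9 3"

```text
time: 12.45
tool_pos: [630.6, -196.7, 73.3]
tcp_rot: [-152.0, 0.1, 97.0]
ft_force: [-0.2, -0.5, 0.3]
finger_gap: 29.8
```

Request:
apply_moves --targets "0 0 0 0 0 0 1;0 0 0 0 0 0 1;0 0 0 0 0 0 1;0 0 0 0 0 0 1;0 0 0 0 0 0 1"

```text
time: 12.95
tool_pos: [631.2, -197.5, 73.4]
tcp_rot: [-152.1, 0.2, 96.9]
ft_force: [1.9, -2.1, 5.9]
finger_gap: 13.2
```

```bash
sed -i "s/,s\['finger_gap'\].round(1))/,s['finger_gap'])/" h.py; python3 - <<'E'
from h import *
s,T=meas(); print(txt(wp('M',.49,11),[T]))
E
```

```text
-0.003 -0.002 0.002 0.12 -0.01 -0.18
```

Request:
apply_moves --targets "-0.1 0 0 0 -0.11 0.01 1;-0.2 0 0 0 -0.21 0.02 1;-0.3 0 0 0 -0.32 0.05 1;-0.4 0 0 0 -0.42 0.08 1;-0.49 0 0 0 -0.52 0.13 1"

```text
time: 13.45
tool_pos: [626.3, -198.2, 71.9]
tcp_rot: [179.6, 0.2, 96.9]
ft_force: [13.3, -4.7, -18.2]
finger_gap: 13.5
```

Request:
apply_moves --targets "-0.1 0 0 0 -0.11 0.01 1;-0.2 0 0 0 -0.21 0.02 1;-0.3 0 0 0 -0.32 0.05 1;-0.4 0 0 0 -0.42 0.08 1;-0.49 0 0 0 -0.52 0.13 1"

```text
time: 13.95
tool_pos: [620.1, -199.1, 70.9]
tcp_rot: [151.7, 0.2, 96.8]
ft_force: [26.1, 1.9, -25.3]
finger_gap: 13.0
```

Request:
apply_moves --targets "0 0 0 0 0 0 1;0 0 0 0 0 0 1;0 0 0 0 0 0 3;0 0 0 0 0 0 3;0 0 0 0 0 0 3"

```text
time: 14.45
tool_pos: [620.1, -198.2, 72.1]
tcp_rot: [151.9, 0.1, 97.0]
ft_force: [0.4, 0.3, -0.2]
finger_gap: 30.0
```

Request:
apply_moves --targets "0 0 0 0 0 -2 3;0 0 0 0 0 -4 3;0 0 0 0 0 -4.9 3;0 0 0 0 0 -4.9 3;0 0 0 0 0 -4.9 3"

```text
time: 14.95
tool_pos: [596.9, -200.9, 114.6]
tcp_rot: [151.9, 0.1, 96.9]
ft_force: [0.7, 0.0, -0.2]
finger_gap: 30.0
```

Request:
apply_moves --targets "0.12 0 0 0 0.72 0.04 3;0.24 0 0 0 1.43 0.17 3;0.36 0 0 0 2.11 0.38 3;0.49 0 0 0 2.82 0.71 3;0.49 0 0 0 2.82 0.71 3"

```text
time: 15.45
tool_pos: [626.6, -195.7, 117.0]
tcp_rot: [-179.5, -0.1, 97.1]
ft_force: [-0.3, 0.6, -0.8]
finger_gap: 29.9
```

Request:
apply_moves --targets "0.12 0 0 0 0.72 0.04 3;0.24 0 0 0 1.43 0.17 3;0.36 0 0 0 2.11 0.38 3;0.49 0 0 0 2.82 0.71 3;0.49 0 0 0 2.82 0.71 3"

```text
time: 15.95
tool_pos: [650.9, -192.0, 103.3]
tcp_rot: [-151.1, -0.3, 97.1]
ft_force: [0.0, -0.1, -2.9]
finger_gap: 30.0
```

Request:
apply_moves --targets "0 0 0 0 0 2 3;0 0 0 0 0 4 3;0 0 0 0 0 4.9 3;0 0 0 0 0 4.9 3;0 0 0 0 0 4.9 3"

```text
time: 16.45
tool_pos: [630.1, -197.2, 73.0]
tcp_rot: [-152.1, 0.1, 96.9]
ft_force: [-0.1, -0.2, 0.4]
finger_gap: 30.1
```

Request:
apply_moves --targets "0 0 0 0 0 0 1;0 0 0 0 0 0 1;0 0 0 0 0 0 1;0 0 0 0 0 0 1;0 0 0 0 0 0 1"

```text
time: 16.95
tool_pos: [631.0, -197.6, 73.4]
tcp_rot: [-152.1, 0.2, 96.9]
ft_force: [0.3, -2.8, 6.7]
finger_gap: 13.1
```

Request:
apply_moves --targets "-0.1 0 0 0 -0.11 0.01 1;-0.2 0 0 0 -0.21 0.02 1;-0.3 0 0 0 -0.32 0.05 1;-0.4 0 0 0 -0.42 0.08 1;-0.49 0 0 0 -0.52 0.13 1"

```text
time: 17.45
tool_pos: [626.1, -198.2, 71.9]
tcp_rot: [179.6, 0.2, 96.9]
ft_force: [16.2, -4.6, -23.0]
finger_gap: 13.0
```

Request:
apply_moves --targets "-0.1 0 0 0 -0.11 0.01 1;-0.2 0 0 0 -0.21 0.02 1;-0.3 0 0 0 -0.32 0.05 1;-0.4 0 0 0 -0.42 0.08 1;-0.49 0 0 0 -0.52 0.13 1"

```text
time: 17.95
tool_pos: [620.1, -199.1, 70.8]
tcp_rot: [151.6, 0.2, 96.8]
ft_force: [28.9, 2.0, -27.2]
finger_gap: 13.2
```

Request:
apply_moves --targets "0 0 0 0 0 0 1;0 0 0 0 0 0 1;0 0 0 0 0 0 3;0 0 0 0 0 0 3;0 0 0 0 0 0 3"

```text
time: 18.45
tool_pos: [620.0, -198.2, 72.0]
tcp_rot: [151.9, 0.1, 97.0]
ft_force: [0.3, -0.3, -0.1]
finger_gap: 29.6
```

Request:
apply_moves --targets "0 0 0 0 0 -2 3;0 0 0 0 0 -4 3;0 0 0 0 0 -4.9 3;0 0 0 0 0 -4.9 3;0 0 0 0 0 -4.9 3"

```text
time: 18.95
tool_pos: [596.8, -200.9, 114.5]
tcp_rot: [151.9, 0.1, 96.9]
ft_force: [0.7, -0.3, 0.2]
finger_gap: 29.8
```

```bash
python3 - <<'E'
from h import *
C['R']=(632,-246,62)
s,T=meas(); print(txt(T,[wp('R',0,60),wp('R',.435,60)])); print(txt(wp('M',-.49,60),[T]))
E
```

```text
0.49 0.001 -0.001 -4.9 2.95 0.73; 0.925 0.001 -0.001 -4.9 4.92 2.42
0 -0.002 0 0.2 -0.06 0.02
```

Request:
apply_moves --targets "0.12 0 0 -1.2 0.8 0.04 3;0.24 0 0 -2.4 1.5 0.17 3;0.36 0 0 -3.6 2.2 0.4 3;0.49 0 0 -4.9 2.95 0.73 3;0.49 0 0 -4.9 2.95 0.73 3"

```text
time: 19.45
tool_pos: [633.9, -245.8, 116.3]
tcp_rot: [-179.5, -0.1, 97.0]
ft_force: [-1.1, 1.0, -1.8]
finger_gap: 29.7
```

Request:
apply_moves --targets "0.12 0 0 0 0.72 0.04 3;0.24 0 0 0 1.43 0.17 3;0.36 0 0 0 2.11 0.38 3;0.435 0 0 0 2.53 0.56 3;0.435 0 0 0 2.53 0.56 3"

```text
time: 19.95
tool_pos: [655.9, -240.6, 108.8]
tcp_rot: [-154.6, -0.3, 97.1]
ft_force: [0.1, 1.0, -2.2]
finger_gap: 29.9
```

Request:
apply_moves --targets "0 0 0 0 0.1 2 3;0 0 0 0 0.1 4 3;0 0 0 0 0.1 4.9 3;0 0 0 0 0.1 4.9 3;0 0 0 0 0.1 4.9 3"

```text
time: 20.45
tool_pos: [637.5, -245.6, 73.0]
tcp_rot: [-155.2, 0.1, 96.9]
ft_force: [0.1, -0.1, 0.6]
finger_gap: 29.9
```

Request:
apply_moves --targets "0 0 0 0 0 0 1;0 0 0 0 0 0 1;0 0 0 0 0 0 1;0 0 0 0 0 0 1;0 0 0 0 0 0 1"

```text
time: 20.95
tool_pos: [638.4, -245.2, 73.6]
tcp_rot: [-155.2, 0.1, 97.0]
ft_force: [-1.1, 3.0, 7.0]
finger_gap: 13.0
```

Request:
apply_moves --targets "-0.09 0 0 0 -0.09 0 1;-0.18 0 0 0 -0.19 0.02 1;-0.26 0 0 0 -0.28 0.04 1;-0.35 0 0 0 -0.36 0.07 1;-0.435 0 0 0 -0.46 0.1 1"

```text
time: 21.45
tool_pos: [634.2, -245.7, 73.2]
tcp_rot: [179.6, 0.1, 97.0]
ft_force: [8.0, 2.0, -10.7]
finger_gap: 13.4
```

Request:
apply_moves --targets "-0.09 0 0 0 -0.09 0 1;-0.18 0 0 0 -0.19 0.02 1;-0.26 0 0 0 -0.28 0.04 1;-0.35 0 0 0 -0.36 0.07 1;-0.435 0 0 0 -0.46 0.1 1"

```text
time: 21.95
tool_pos: [629.3, -246.5, 72.9]
tcp_rot: [154.8, 0.1, 96.9]
ft_force: [15.6, 8.1, -10.5]
finger_gap: 13.2
```

Request:
apply_moves --targets "0 0 0 0 0 0 1;0 0 0 0 0 0 1;0 0 0 0 0 0 3;0 0 0 0 0 0 3;0 0 0 0 0 0 3"

```text
time: 22.45
tool_pos: [628.6, -246.8, 72.2]
tcp_rot: [155.1, 0.1, 96.9]
ft_force: [-0.4, -0.5, -0.7]
finger_gap: 29.9
```

Request:
apply_moves --targets "0 0 0 0 0 -2 3;0 0 0 0 0 -4 3;0 0 0 0 0 -4.9 3;0 0 0 0 0 -4.9 3;0 0 0 0 0 -4.9 3"

```text
time: 22.95
tool_pos: [607.8, -249.0, 115.8]
tcp_rot: [155.1, 0.1, 96.9]
ft_force: [0.0, 0.2, 0.1]
finger_gap: 29.9
```

Request:
apply_moves --targets "0.12 0 0 0 0.72 0.04 3;0.24 0 0 0 1.43 0.17 3;0.36 0 0 0 2.11 0.38 3;0.435 0 0 0 2.53 0.56 3;0.435 0 0 0 2.53 0.56 3"

```text
time: 23.45
tool_pos: [634.3, -244.3, 119.2]
tcp_rot: [-179.8, -0.0, 97.1]
ft_force: [-0.2, 0.8, -1.1]
finger_gap: 29.9
```

Request:
apply_moves --targets "0.12 0 0 0 0.72 0.04 3;0.24 0 0 0 1.43 0.17 3;0.36 0 0 0 2.11 0.38 3;0.435 0 0 0 2.53 0.56 3;0.435 0 0 0 2.53 0.56 3"

```text
time: 23.95
tool_pos: [656.6, -241.1, 108.2]
tcp_rot: [-154.6, -0.3, 97.1]
ft_force: [0.9, 0.3, -1.5]
finger_gap: 29.9
```

Request:
apply_moves --targets "0 0 0 0 0 2 3;0 0 0 0 0 4 3;0 0 0 0 0 4.9 3;0 0 0 0 0 4.9 3;0 0 0 0 0 4.9 3"

```text
time: 24.45
tool_pos: [637.5, -245.8, 73.0]
tcp_rot: [-155.2, 0.1, 96.9]
ft_force: [0.4, 0.5, 1.0]
finger_gap: 30.0
```

Request:
apply_moves --targets "0 0 0 0 0 0 1;0 0 0 0 0 0 1;0 0 0 0 0 0 1;0 0 0 0 0 0 1;0 0 0 0 0 0 1"

```text
time: 24.95
tool_pos: [638.5, -245.2, 73.5]
tcp_rot: [-155.2, 0.1, 97.0]
ft_force: [-0.7, 2.5, 6.6]
finger_gap: 13.0
```

Request:
apply_moves --targets "-0.09 0 0 0 -0.09 0 1;-0.18 0 0 0 -0.19 0.02 1;-0.26 0 0 0 -0.28 0.04 1;-0.35 0 0 0 -0.36 0.07 1;-0.435 0 0 0 -0.46 0.1 1"

```text
time: 25.45
tool_pos: [634.3, -245.7, 73.2]
tcp_rot: [179.6, 0.1, 97.0]
ft_force: [8.2, 0.3, -9.6]
finger_gap: 13.4
```

Request:
apply_moves --targets "-0.09 0 0 0 -0.09 0 1;-0.18 0 0 0 -0.19 0.02 1;-0.26 0 0 0 -0.28 0.04 1;-0.35 0 0 0 -0.36 0.07 1;-0.435 0 0 0 -0.46 0.1 1"

```text
time: 25.95
tool_pos: [629.4, -246.4, 72.9]
tcp_rot: [154.8, 0.1, 96.9]
ft_force: [13.6, 8.7, -9.5]
finger_gap: 13.5
```

Request:
apply_moves --targets "0 0 0 0 0 0 1;0 0 0 0 0 0 1;0 0 0 0 0 0 3;0 0 0 0 0 0 3;0 0 0 0 0 0 3"

```text
time: 26.45
tool_pos: [628.7, -246.7, 72.1]
tcp_rot: [155.1, 0.1, 97.0]
ft_force: [0.1, -0.6, 0.3]
finger_gap: 30.0
```

Request:
apply_moves --targets "0 0 0 0 0 -4.9 3;0 0 0 0 0 -4.9 3;0.12 0 0 1.2 0 -6 3;0.24 0 0 2.4 0 -8 3;0.435 0 0 4.8 0 -10 3"

```text
time: 26.95
tool_pos: [579.9, -205.6, 164.1]
tcp_rot: [177.6, 0.2, 96.7]
ft_force: [0.9, 1.1, -0.1]
finger_gap: 30.3
```

Request:
apply_moves --targets "0 0 0 0 0 0 3;0 0 0 0 0 0 3;0 0 0 0 0 0 3;0 0 0 0 0 0 3;0 0 0 0 0 0 3"

```text
time: 27.45
tool_pos: [579.7, -204.5, 161.2]
tcp_rot: [177.5, 0.0, 96.9]
ft_force: [0.2, 0.4, -0.7]
finger_gap: 29.9
```

```bash
python3 - <<'E'
from h import *
s,c=wview('w5.png')
r=[479-proj('wrist',s,C['M'])[0],639-proj('wrist',s,C['M'])[1]];r=np.array(r).astype(int);print(r)
y0=max(0,r[0]-80);x0=max(0,r[1]-150)
cv2.imwrite('pics/w5c.png',cv2.resize(c[y0:y0+150,x0:x0+300,::-1],None,fx=2.6,fy=3.8,interpolation=cv2.INTER_CUBIC))
E
```

```text
27.45 [ 579.7 -204.5  161.2] [177.5   0.   96.9] 29.92366523820774
[182 320]
```

View pics/w5c.png

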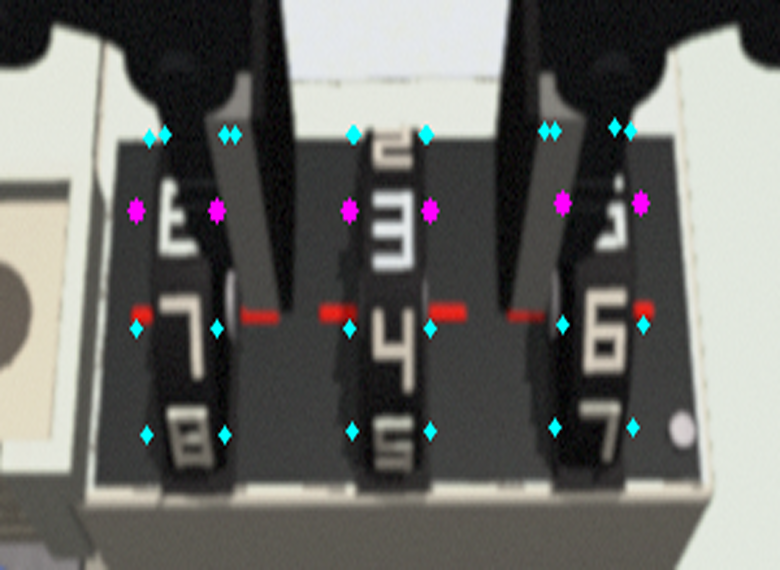

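```bash
python3 - <<'E'
from h import *
C['M']=(627,-198,62)
s,T=meas(); A=wp('M',-.06,60); print(txt(T,[A])); B=wp('M',.06,60); a=np.radians(7)
o=np.array([645,-170,0]);x=np.array([np.cos(a),np.sin(a),0]);y=np.array([-np.sin(a),np.cos(a),0])
print(o-78*x+70*y, o-30*x+70*y)
# knob approach from B then up
K=np.array([560,-107.5,21.]); V=K-60*x; V[2]=150
plan([pose(*V,97)],B)
E
```

```text
-0.015 0 -0.002 0.08 4.22 4.16
[ 559.05054613 -110.02757817    0.        ] [ 606.69276141 -104.17784969    0.        ]
[-0.06  0.    0.  ] [  9.8  -12.05  -2.09]
```

Request:
apply_moves --targets "0 0 0 0.1 2 2 3;-0.015 0 0 0.1 4.2 4.15 3;-0.015 0 0 0.1 4.2 4.15 3;-0.015 0 0 0.1 4.2 4.15 3;-0.015 0 0 0.1 4.2 4.15 3"

```text
time: 28.0
tool_pos: [623.9, -198.1, 123.6]
tcp_rot: [176.5, 0.1, 96.9]
ft_force: [0.2, -1.2, -0.7]
finger_gap: 30.0
```

Request:
apply_moves --targets "0 0 0 0 0 2 3;0 0 0 0 0 4 3;0 0 0 0 0 4.9 3;0 0 0 0 0 4.9 3;0 0 0 0 0 4.9 3"

```text
time: 28.5
tool_pos: [627.3, -197.6, 75.0]
tcp_rot: [176.5, 0.1, 96.9]
ft_force: [-0.5, 0.1, 0.6]
finger_gap: 30.1
```

Request:
apply_moves --targets "0 0 0 0 0 0 1;0 0 0 0 0 0 1;0 0 0 0 0 0 1;0 0 0 0 0 0 1;0 0 0 0 0 0 1"

```text
time: 29.0
tool_pos: [627.9, -198.0, 75.7]
tcp_rot: [176.4, 0.1, 96.9]
ft_force: [-2.6, -1.2, 5.8]
finger_gap: 12.9
```

Request:
apply_moves --targets "0.06 0 0 0 0.07 0 1;0.12 0 0 0 0.13 0 1;0.12 0 0 0 0.13 0 1;0.12 0 0 0 0.13 0 1;0.12 0 0 0 0.13 0 1"

```text
time: 29.5
tool_pos: [629.5, -197.8, 75.4]
tcp_rot: [-176.7, 0.1, 96.9]
ft_force: [1.2, -2.6, 4.6]
finger_gap: 12.9
```

Request:
apply_moves --targets "0 0 0 0 0 0 3;0 0 0 0 0 0 3;0 0 0 0 0 0 3;0 0 0 0 0 -3 3;0 0 0 0 0 -5 3"

```text
time: 30.0
tool_pos: [630.9, -196.4, 124.2]
tcp_rot: [-176.5, 0.0, 96.9]
ft_force: [0.1, 0.3, 0.5]
finger_gap: 30.1
```

Request:
apply_moves --targets "-0.03 0 0 4 -3 -1.5 4;-0.06 0 0 9.8 -6 -2 4;-0.06 0 0 9.8 -6 -2 4;-0.06 0 0 9.8 -6 -2 4;-0.06 0 0 9.8 -6 -2 4"

```text
time: 30.5
tool_pos: [561.4, -106.5, 147.7]
tcp_rot: [180.0, 0.1, 97.0]
ft_force: [0.2, -0.6, 0.5]
finger_gap: 40.4
```

Request:
apply_moves --targets "0 0 0 0 0 0 4;0 0 0 0 0 0 4;0 0 0 0 0 0 4;0 0 0 0 0 0 4;0 0 0 0 0 0 4"

```text
time: 31.0
tool_pos: [561.3, -106.8, 147.1]
tcp_rot: [-180.0, 0.0, 96.9]
ft_force: [0.6, 0.0, -0.0]
finger_gap: 39.9
```

```bash
cat >> h.py <<'E'
def blue(im):
    hsv=cv2.cvtColor(im,cv2.COLOR_RGB2HSV); g=cv2.inRange(hsv,(105,140,40),(130,255,255)); n,l,st,c=cv2.connectedComponentsWithStats(g)
    return g,st[1:][st[1:,4]>30]
E
python3 - <<'E'
from h import *
s,im=snap('wrist','w6.png'); print(s['tool_pos'],s['tcp_rot'])
for d in place_of('wrist','slide_knob')[:2]: print(np.round(d['at'],1),d['confidence'],at_z('wrist',s,d['at'],34).round(1))
print(blue(im)[1])
K=np.array([560,-108,0])
for z in(12,34,56):print(proj('wrist',s,K+[0,0,z]).round(0))
cv2.imwrite('pics/w6s.png',im[40:340,140:,::-1])
E
```

```text
[ 561.26445495 -106.77106873  147.1407456 ] [-1.79988363e+02  4.59784712e-02  9.69192797e+01]
[225.9 319.2] 0.68 [ 557.8 -107.3   34. ]
[315.9 319.3] 0.28 [623.1 -99.3  34. ]
[[305 211  29  43 940]]
[220. 318.]
[229. 318.]
[240. 318.]
```

View pics/w6s.png

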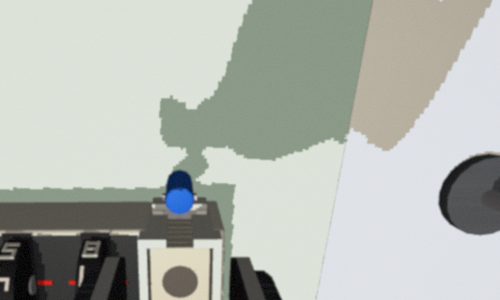

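Request:
apply_moves --targets "0 0 0 -0.05 -0.3 4 4;0 0 0 -0.05 -0.3 8 4;0 0 0 -0.05 -0.3 11 4;0 0 0 -0.05 -0.3 12.6 4;0 0 0 -0.05 -0.3 12.6 4"

```text
time: 31.6
tool_pos: [556.2, -106.9, 18.7]
tcp_rot: [-179.7, -0.1, 96.9]
ft_force: [0.4, -0.4, -0.1]
finger_gap: 40.5
```

Request:
apply_moves --targets "0 0 0 0 0 0 4;0 0 0 0 0 0 1;0 0 0 0 0 0 1;0 0 0 0 0 0 1;0 0 0 0 0 0 1"

```text
time: 32.1
tool_pos: [559.8, -106.1, 23.8]
tcp_rot: [179.8, -0.0, 97.0]
ft_force: [-2.1, 9.6, 7.5]
finger_gap: 16.9
```

Request:
apply_moves --targets "0 0 0 0 -0.3 0 1;0 0 0 0 -0.8 0 1;0 0 0 0 -1.2 0 1;0 0 0 0 -1.6 0 1;0 0 0 0 -2 0 1"

```text
time: 32.6
tool_pos: [540.8, -108.5, 23.9]
tcp_rot: [179.7, -0.0, 97.0]
ft_force: [3.3, 10.1, 3.2]
finger_gap: 17.2
```

Request:
apply_moves --targets "0 0 0 0 -1 0 1;0 0 0 0 -2 0 1;0 0 0 0 -3 0 1;0 0 0 0 -4 0 1;0 0 0 0 -5 0 1"

```text
time: 33.1
tool_pos: [491.1, -114.9, 23.8]
tcp_rot: [179.7, 0.0, 97.0]
ft_force: [4.1, 8.9, 4.2]
finger_gap: 17.0
```

Request:
apply_moves --targets "0 0 0 0 -0.4 0 1;0 0 0 0 -0.8 0 1;0 0 0 0 -1.1 0 1;0 0 0 0 -1.1 0 1;0 0 0 0 -1.1 0 1"

```text
time: 33.6
tool_pos: [480.5, -116.2, 23.8]
tcp_rot: [179.7, 0.0, 96.9]
ft_force: [4.2, 9.0, 4.6]
finger_gap: 17.1
```

Request:
apply_moves --targets "0 0 0 0 0 0 4;0 0 0 0 0 0 4;0 0 0 0 0 0 4;0 0 0 0 0 -3 5;0 0 0 0 0 -6 6"

```text
time: 34.1
tool_pos: [476.6, -117.0, 81.0]
tcp_rot: [-179.8, -0.0, 96.9]
ft_force: [0.4, -0.3, 0.6]
finger_gap: 60.0
```

```bash
python3 - <<'E'
from h import *
s,im=snap('wrist','w7.png'); print(s['tool_pos'],s['tcp_rot'])
print(blue(im)[1])
for n,z in(('slide_knob',34),('plate1_c',24)):
  for d in place_of('wrist',n)[:3]: print(n,np.round(d['at'],1),round(d['confidence'],2),at_z('wrist',s,d['at'],z).round(1))
cv2.imwrite('pics/w7s.png',im[:,:,::-1])
E
```

```text
[ 476.56659757 -117.02711663   81.0310238 ] [-1.79843816e+02 -1.34255655e-02  9.69209524e+01]
[[ 300  254   37   63 1935]]
slide_knob [278.9 317.5] 0.87 [ 481.2 -117.6   34. ]
plate1_c [348.9 318.8] 0.77 [ 528.  -111.3   24. ]
```

View pics/w7s.png

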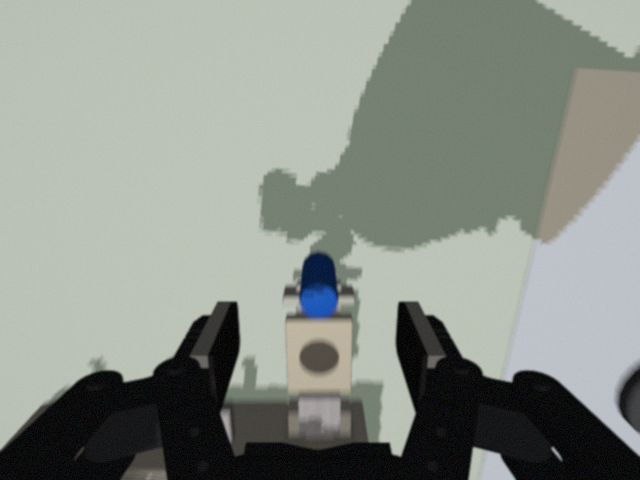

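```bash
python3 - <<'E'
from h import *
s,T=meas(); s7=dict(s)
print(at_z('wrist',s,(357,319),28).round(1), [at_z('wrist',s,p,28).round(1)[:2] for p in((317,285),(317,352),(392,288),(392,352))])
P=np.array([530.,-110.2])
plan([(*P,75,97),(*P,7,97)])
E
```

```text
[ 536.6 -111.9   28. ] [array([ 513.6, -133.4]), array([509.1, -97.1]), array([ 562.5, -126.9]), array([557.9, -89.9])]
[ 0.005  0.003 -0.001] [0.19 5.07 0.92]
[0. 0. 0.] [0.  0.  6.8]
```

Request:
apply_moves --targets "0.005 0 0 0.1 2.5 0 6;0.005 0 0 0.2 5.2 0.9 6;0.005 0 0 0.2 5.2 0.9 6;0.005 0 0 0.2 5.2 3 6;0.005 0 0 0.2 5.2 5 6"

```text
time: 34.75
tool_pos: [528.8, -109.1, 30.2]
tcp_rot: [-179.7, 0.1, 96.9]
ft_force: [0.0, 0.3, 0.4]
finger_gap: 59.6
```

Request:
apply_moves --targets "0 0 0 0 0 1.5 6;0 0 0 0 0 2.7 6;0 0 0 0 0 2.7 6;0 0 0 0 0 2.7 6;0 0 0 0 0 2.7 6"

```text
time: 35.25
tool_pos: [529.9, -109.3, 5.4]
tcp_rot: [-179.8, 0.1, 96.9]
ft_force: [0.8, -0.7, 0.6]
finger_gap: 60.2
```

Request:
apply_moves --targets "0 0 0 0 0 0 3;0 0 0 0 0 0 3;0 0 0 0 0 0 3;0 0 0 0 0 0 3;0 0 0 0 0 0 3" --force 60

```text
time: 35.75
tool_pos: [530.0, -109.3, 5.4]
tcp_rot: [-179.8, 0.1, 96.9]
ft_force: [-1.3, 0.5, 6.2]
finger_gap: 34.8
```

Request:
apply_moves --targets "0 0 0 0 0 -1 3;0 0 0 0 0 -3 3;0 0 0 0 0 -7 3;0 0 0 0 0 -11 3;0 0 0 0 0 -15 3"

```text
time: 36.25
tool_pos: [529.3, -108.7, 156.1]
tcp_rot: [-179.7, 0.0, 96.9]
ft_force: [0.6, 0.6, -0.5]
finger_gap: 34.9
```

Request:
apply_moves --targets "0 0 0 4 1 0 3;0 0 0 9 2 0 3;0 0 0 14 3 0 3;0 0 0 19 4 0 3;0 0 0 21.8 4 0 3"

```text
time: 36.75
tool_pos: [543.1, 115.7, 154.6]
tcp_rot: [-179.8, 0.0, 97.0]
ft_force: [-0.3, -0.7, -1.2]
finger_gap: 34.2
```

Request:
apply_moves --targets "0 0 0 0 0 0 3;0 0 0 0 0 0 3;0 0 0 0 0 0 3;0 0 0 0 0 0 3;0 0 0 0 0 0 3"

```text
time: 37.25
tool_pos: [543.3, 111.3, 153.9]
tcp_rot: [-179.7, 0.1, 96.8]
ft_force: [0.3, -0.5, -1.6]
finger_gap: 35.0
```

```bash
cat >> h.py <<'E'
def look(f,zspot=None):
    s,im=snap('wrist',f); print(s['time'],s['tool_pos'].round(1),s['tcp_rot'].round(1),round(s['finger_gap'],1),s['ft_force'].round(1))
    for n,z in(('stand1_top',60),('stand2_top',60)):
        for d in place_of('wrist',n)[:3]: print(n,np.round(d['at'],1),round(d['confidence'],2),at_z('wrist',s,d['at'],z).round(1))
    for d in place_of('wrist','plate1_c')[:2]:
        # centre in tool frame at tool z=-18.6
        m,T=camT('wrist',s); Tt=camera_model('wrist')['T_tool_cam']; v=Tt[:3,:3]@np.array([(d['at'][1]-m['cx'])/m['fx'],-(d['at'][0]-m['cy'])/m['fy'],-1]); o=Tt[:3,3]
        print('plate',np.round(d['at'],1),round(d['confidence'],2),'tool',(o+v*(-18.6-o[2])/v[2]).round(1))
    return s,im
E
python3 - <<'E'
from h import *
s,im=look('w8.png')
E
```

```text
37.25 [543.3 111.3 153.9] [-1.797e+02  1.000e-01  9.680e+01] 35.0 [ 0.3 -0.5 -1.6]
stand2_top [337.4 469.2] 0.87 [598.  217.3  60. ]
stand2_top [243.7 325.1] 0.56 [544.5 114.8  60. ]
plate [339.8 319. ] 0.59 tool [ -0.6  -1.6 -18.6]
```

View pics/w8.png

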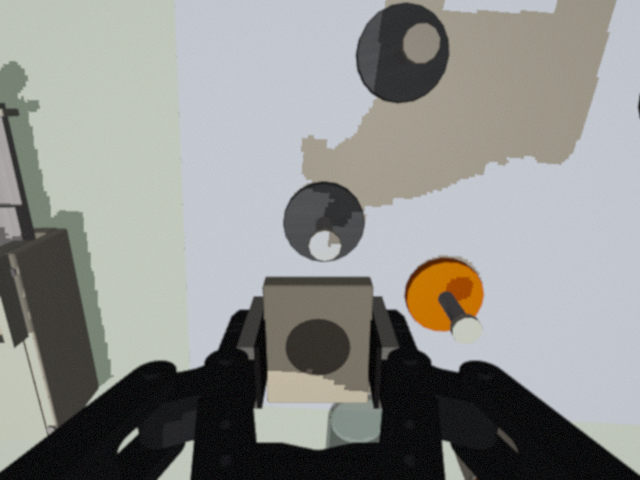

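```bash
cat >> h.py <<'E'
def tooly(rc,z):
    m=camera_model('wrist');Tt=m['T_tool_cam'];v=Tt[:3,:3]@np.array([(rc[1]-m['cx'])/m['fx'],-(rc[0]-m['cy'])/m['fy'],-1]);o=Tt[:3,3]
    return (o+v*(z-o[2])/v[2]).round(1)
E
python3 - <<'E'
from h import *
s=sense();print(s['tool_pos'])
print('plate',tooly((347,318),-22.6),[tooly((r,318),-22.6) for r in(284,401)])
p=at_z('wrist',s,(245,325),60);print(p)
im=cv2.imread('pics/w8.png');cv2.imwrite('pics/w8t.png',im)
print(proj('wrist',s,p))
T=meas()[1]; print((np.linalg.inv(T)@np.r_[p,1]).round(1))
g=cv2.cvtColor(im,cv2.COLOR_BGR2GRAY); print(g[270:410:3,340].tolist())
E
```

```text
[543.26423645 111.92435873 153.92822984]
plate [ -1.   -1.4 -22.6] [array([ -1. , -24.6, -22.6]), array([ -1. ,  20.7, -22.6])]
[545.30702579 115.53081363  60.        ]
[245. 325.]
[ 3.4  2.9 93.9  1. ]
[200, 201, 151, 60, 63, 89, 111, 116, 115, 116, 116, 116, 118, 116, 114, 116, 115, 115, 116, 72, 52, 49, 47, 46, 48, 52, 52, 45, 49, 48, 48, 47, 64, 111, 111, 113, 114, 112, 132, 181, 182, 180, 182, 179, 148, 139, 141]
```

Request:
apply_moves --targets "0 0 0 0.45 0.45 2 3;0 0 0 0.45 0.45 5 3;0 0 0 0.45 0.45 8 3;0 0 0 0.45 0.45 9.5 3;0 0 0 0.45 0.45 10.2 3"

```text
time: 37.95
tool_pos: [545.3, 117.0, 50.0]
tcp_rot: [-179.5, 0.1, 96.9]
ft_force: [-0.3, 0.2, -0.7]
finger_gap: 34.7
```

Request:
apply_moves --targets "0 0 0 0 0 0 3;0 0 0 0 0 0.2 3;0 0 0 0 0 0.3 3;0 0 0 0 0 0.4 3;0 0 0 0 0 0.5 3"

```text
time: 38.45
tool_pos: [547.2, 117.3, 47.6]
tcp_rot: [-179.8, 0.0, 96.9]
ft_force: [0.4, 0.6, -1.2]
finger_gap: 34.9
```

Request:
apply_moves --targets "0 0 0 0 0 0 3;0 0 0 0 0 0 3;0 0 0 0 0 0 3;0 0 0 0 0 0 3;0 0 0 0 0 0 3"

```text
time: 38.95
tool_pos: [546.6, 117.3, 46.9]
tcp_rot: [-179.7, 0.0, 96.9]
ft_force: [0.1, -0.7, -0.7]
finger_gap: 35.0
```

Request:
apply_moves --targets "0 0 0 0 0 0.05 3;0 0 0 0 0 0.1 3;0 0 0 0 0 0.13 3;0 0 0 0 0 0.15 3;0 0 0 0 0 0.15 3"

```text
time: 39.45
tool_pos: [546.6, 117.3, 45.5]
tcp_rot: [-179.7, 0.1, 96.9]
ft_force: [-2.2, 0.2, 2.8]
finger_gap: 34.6
```

Request:
apply_moves --targets "0 0 0 0 0 0 4;0 0 0 0 0 0 4.5;0 0 0 0 0 0 5;0 0 0 0 0 0 5.5;0 0 0 0 0 0 5.5"

```text
time: 39.95
tool_pos: [546.6, 117.3, 45.4]
tcp_rot: [-179.7, 0.0, 96.9]
ft_force: [0.2, 1.3, 0.5]
finger_gap: 55.1
```

Request:
apply_moves --targets "0 0 0 0 0 -1 5.5;0 0 0 0 0 -3 5.5;0 0 0 0 0 -6 5.5;0 0 0 0 0 -9 5.5;0 0 0 0 0 -10.5 5.5"

```text
time: 40.45
tool_pos: [548.8, 117.7, 154.4]
tcp_rot: [-180.0, 0.1, 96.9]
ft_force: [0.3, 0.2, 1.3]
finger_gap: 55.0
```

Request:
apply_moves --targets "0 0 0 0 0 0 5.5;0 0 0 0 0 0 5.5;0 0 0 0 0 0 5.5;0 0 0 0 0 0 5.5;0 0 0 0 0 0 5.5"

```text
time: 40.95
tool_pos: [546.3, 117.3, 149.0]
tcp_rot: [-179.6, 0.1, 96.9]
ft_force: [0.7, -0.3, 0.3]
finger_gap: 54.9
```

```bash
python3 - <<'E'
from h import *
s,im=look('w9.png')
top=snapshot('top'); cv2.imwrite('pics/top1.png',top[:,:,::-1])
cv2.imwrite('pics/w9c.png',np.hstack([im[100:400,150:500],cv2.resize(top[180:330,150:300],(300,300))])[:,:,::-1])
plan([(480.5,-115.5,150,97),(480.5,-115.5,24,97)])
E
```

```text
40.95 [546.3 117.3 149. ] [-1.796e+02  1.000e-01  9.690e+01] 54.9 [ 0.7 -0.3  0.3]
stand2_top [331.8 463.5] 0.79 [594.3 216.3  60. ]
stand2_top [242.5 316.5] 0.7 [545.6 115.4  60. ]
plate [243.  316.2] 0.74 tool [ -1.5 -37.1 -18.6]
[-0.005  0.001 -0.001] [-22.32  -9.42   0.08]
[0. 0. 0.] [ 0.   0.  12.6]
```

View pics/w9c.png

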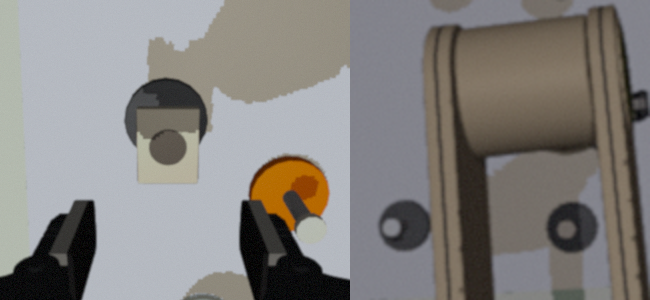

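Request:
apply_moves --targets "0 0 0 -4.5 -2 0 4;0 0 0 -9 -4 0 4;0 0 0 -13.5 -6 0 4;0 0 0 -18 -8 0 4;0 0 0 -22.3 -9.4 0 4"

```text
time: 41.7
tool_pos: [479.7, -117.0, 151.3]
tcp_rot: [-179.7, 0.1, 96.9]
ft_force: [0.6, 0.2, 0.1]
finger_gap: 39.7
```

Request:
apply_moves --targets "0 0 0 0 0 1 4;0 0 0 0 0 4 4;0 0 0 0 0 8 4;0 0 0 0 0 11 4;0 0 0 0 0 12.6 4"

```text
time: 42.2
tool_pos: [478.1, -114.0, 21.7]
tcp_rot: [-179.5, -0.1, 96.9]
ft_force: [0.1, 0.6, -0.3]
finger_gap: 40.1
```

Request:
apply_moves --targets "0 0 0 0 0 0 4;0 0 0 0 0 0 4;0 0 0 0 0 0 1;0 0 0 0 0 0 1;0 0 0 0 0 0 1"

```text
time: 42.7
tool_pos: [481.7, -115.9, 26.8]
tcp_rot: [-179.9, 0.1, 96.9]
ft_force: [0.0, 0.4, 6.7]
finger_gap: 16.5
```

Request:
apply_moves --targets "0 0 0 0 1 0 1;0 0 0 0 2 0 1;0 0 0 0 3 0 1;0 0 0 0 4 0 1;0 0 0 0 5 0 1"

```text
time: 43.2
tool_pos: [531.2, -109.6, 26.8]
tcp_rot: [-179.8, 0.1, 96.9]
ft_force: [-4.5, 1.7, 12.6]
finger_gap: 16.0
```

Request:
apply_moves --targets "0 0 0 0 0.8 0 1;0 0 0 0 1.6 0 1;0 0 0 0 2.3 0 1;0 0 0 0 2.8 0 1;0 0 0 0 2.9 0 1"

```text
time: 43.7
tool_pos: [560.3, -105.9, 26.8]
tcp_rot: [-179.9, 0.1, 96.9]
ft_force: [-2.4, 2.3, 11.6]
finger_gap: 16.3
```

Request:
apply_moves --targets "0 0 0 0 0 0 1;0 0 0 0 0 0 1;0 0 0 0 0 0 1;0 0 0 0 0 0 1;0 0 0 0 0 0 1"

```text
time: 44.2
tool_pos: [560.3, -105.9, 26.8]
tcp_rot: [-179.9, 0.1, 96.9]
ft_force: [0.4, 2.0, 8.1]
finger_gap: 16.0
```

Request:
apply_moves --targets "0 0 0 0 0.05 0 1;0 0 0 0 0.1 0 1;0 0 0 0 0.15 0 1;0 0 0 0 0.2 0 1;0 0 0 0 0.2 0 1"

```text
time: 44.7
tool_pos: [560.8, -105.8, 26.8]
tcp_rot: [-179.7, 0.1, 96.9]
ft_force: [-8.8, 1.3, 15.5]
finger_gap: 16.2
```

```bash
python3 - <<'E'
from h import *
s,im=snap('wrist','w10.png');print(s['tool_pos'],s['ft_force'])
t=snapshot('top');cv2.imwrite('pics/top2.png',t[:,:,::-1])
E
```

```text
[ 560.80997512 -105.82460713   26.75861518] [-8.77794037  1.3439127  15.52298379]
```

Request:
apply_moves --targets "0 0 0 0 -0.5 0 1;0 0 0 0 -1.5 0 1;0 0 0 0 -2.5 0 1;0 0 0 0 -3.5 0 1;0 0 0 0 -4.5 0 1"

```text
time: 45.3
tool_pos: [517.6, -111.4, 26.9]
tcp_rot: [-180.0, 0.1, 96.9]
ft_force: [2.8, 1.1, 5.9]
finger_gap: 16.3
```

Request:
apply_moves --targets "0 0 0 0 -1 0 1;0 0 0 0 -2 0 1;0 0 0 0 -3 0 1;0 0 0 0 -3.7 0 1;0 0 0 0 -3.75 0 1"

```text
time: 45.8
tool_pos: [481.4, -116.1, 26.9]
tcp_rot: [179.9, 0.2, 96.9]
ft_force: [12.4, 2.6, -2.8]
finger_gap: 16.2
```

Request:
apply_moves --targets "0 0 0 0 0 0 1;0 0 0 0 0 0 4;0 0 0 0 0 0 4;0 0 0 0 0 -3 5;0 0 0 0 0 -5.5 6"

```text
time: 46.3
tool_pos: [477.4, -115.3, 79.8]
tcp_rot: [-179.5, -0.0, 96.9]
ft_force: [0.8, -0.2, 0.1]
finger_gap: 59.7
```

Request:
apply_moves --targets "0 0 0 0 0 0 6;0 0 0 0 0 0 6;0 0 0 0 0 0 6;0 0 0 0 0 0 6;0 0 0 0 0 0 6"

```text
time: 46.8
tool_pos: [478.1, -115.3, 79.0]
tcp_rot: [-179.6, 0.0, 96.9]
ft_force: [-0.0, 0.5, 0.3]
finger_gap: 59.9
```

```bash
python3 - <<'E'
from h import *
s,im=snap('wrist','w11.png');print(s['tool_pos'],s['ft_force'])
for n,z in(('slide_knob',34),('plate2_c',24)):
  for d in place_of('wrist',n)[:2]: print(n,np.round(d['at'],1),round(d['confidence'],2),at_z('wrist',s,d['at'],z).round(1))
print('knob',blue(im)[1])
hsv=cv2.cvtColor(im,cv2.COLOR_RGB2HSV)
print('col319',cv2.cvtColor(im,cv2.COLOR_RGB2GRAY)[300:430:4,325].tolist())
plan([(530.5,-109.3,75,97),(530.5,-109.3,5.5,97)])
E
```

```text
[ 478.13123655 -115.30867405   79.01041872] [-0.03416891  0.53722236  0.34217001]
slide_knob [275.6 314.5] 0.62 [ 480.1 -117.7   34. ]
plate2_c [353.6 316. ] 0.74 [ 531.1 -110.9   24. ]
knob [[ 297  250   37   65 1925]]
col319 [82, 76, 78, 138, 59, 103, 185, 182, 181, 181, 181, 83, 80, 78, 79, 78, 78, 77, 99, 178, 176, 178, 177, 127, 154, 165, 165, 164, 167, 166, 164, 165, 106]
[-0.006  0.    -0.001] [-0.02  5.23  0.43]
[0. 0. 0.] [0.   0.   6.95]
```

Request:
apply_moves --targets "-0.006 0 0 0 2.5 0 6;-0.006 0 0 0 5.2 0.4 6;-0.006 0 0 0 5.2 0.4 6;-0.006 0 0 0 5.2 2 6;-0.006 0 0 0 5.2 4.5 6"

```text
time: 47.45
tool_pos: [531.7, -109.8, 36.0]
tcp_rot: [179.8, 0.1, 97.0]
ft_force: [-0.1, -0.2, 0.8]
finger_gap: 59.6
```

Request:
apply_moves --targets "0 0 0 0 0 1.5 6;0 0 0 0 0 2.85 6;0 0 0 0 0 2.85 6;0 0 0 0 0 2.85 6;0 0 0 0 0 2.85 6"

```text
time: 47.95
tool_pos: [531.2, -109.7, 7.4]
tcp_rot: [179.9, 0.1, 96.9]
ft_force: [0.4, -0.5, -0.7]
finger_gap: 59.9
```

Request:
apply_moves --targets "0 0 0 0 0 0 3;0 0 0 0 0 0 3;0 0 0 0 0 0 3;0 0 0 0 0 0 3;0 0 0 0 0 0 3"

```text
time: 48.45
tool_pos: [531.3, -109.6, 7.5]
tcp_rot: [179.8, 0.1, 96.9]
ft_force: [-0.8, 0.7, 6.7]
finger_gap: 34.6
```

Request:
apply_moves --targets "0 0 0 0 0 -1 3;0 0 0 0 0 -3 3;0 0 0 0 0 -7 3;0 0 0 0 0 -11 3;0 0 0 0 0 -15 3"

```text
time: 48.95
tool_pos: [529.6, -109.1, 158.1]
tcp_rot: [180.0, 0.0, 96.9]
ft_force: [-0.1, -0.2, -1.0]
finger_gap: 34.5
```

Request:
apply_moves --targets "0 0 0 4 -1 0 3;0 0 0 9 -2.5 0 3;0 0 0 14 -4 0 3;0 0 0 19 -5 0 3;0 0 0 23 -6.5 0 3"

```text
time: 49.45
tool_pos: [437.0, 112.9, 156.7]
tcp_rot: [179.9, 0.0, 96.9]
ft_force: [1.3, 0.1, -0.5]
finger_gap: 34.7
```

Request:
apply_moves --targets "0 0 0 4 -0.7 0 3;0 0 0 4 -0.7 0 3;0 0 0 4 -0.7 0 3;0 0 0 4 -0.7 0 3;0 0 0 4 -0.7 0 3"

```text
time: 49.95
tool_pos: [426.5, 148.9, 156.1]
tcp_rot: [179.9, 0.1, 96.8]
ft_force: [0.5, 0.5, -1.1]
finger_gap: 34.6
```

Request:
apply_moves --targets "0 0 0 0 0 0 3;0 0 0 0 0 0 3;0 0 0 0 0 0 3;0 0 0 0 0 0 3;0 0 0 0 0 0 3"

```text
time: 50.45
tool_pos: [426.1, 150.0, 156.0]
tcp_rot: [179.9, 0.1, 96.9]
ft_force: [-1.1, 0.3, -1.1]
finger_gap: 34.5
```

```bash
python3 - <<'E'
from h import *
s,im=look('w12.png')
cv2.imwrite('pics/w12s.png',im[:,:,::-1])
E
```

```text
50.45 [426.1 150.  156. ] [1.799e+02 1.000e-01 9.690e+01] 34.5 [-1.1  0.3 -1.1]
stand1_top [280.  630.7] 0.66 [429.5 349.3  60. ]
plate [397.5 251. ] 0.73 tool [-25.5  22.5 -18.6]
```

View pics/w12s.png

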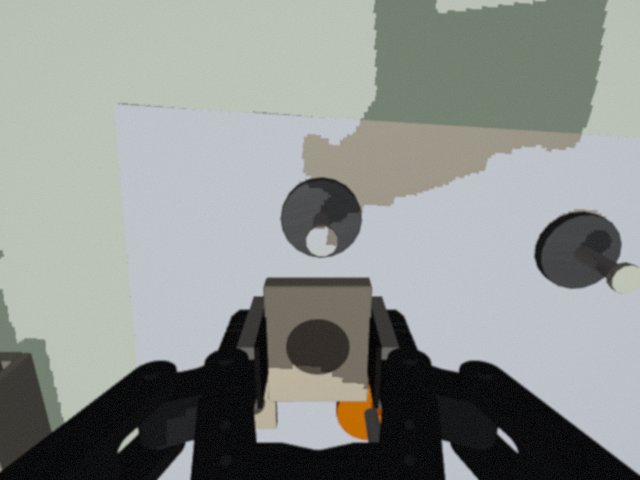

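```bash
cat >> h.py <<'E'
def shift(cap,spot,edge,ztop):
    s,T=meas();p=at_z('wrist',s,cap,60);c=(np.linalg.inv(T)@np.r_[p,1])[:3]
    print('cap world',p.round(1),'tool',c.round(1),'spot',tooly(spot,ztop),'edges',[tooly((r,spot[1]),ztop)[1] for r in edge],'shift',(c-tooly(spot,ztop)).round(1)[:2],'z to contact',s['tool_pos'][2]-60-(-ztop-8)*1-0 if 0 else round(s['tool_pos'][2]-(60-(-ztop-8)),1))
E
python3 - <<'E'
from h import *
shift((241,321.5),(346.5,318),(284.5,401),-20.5)
shift((245,325),(347,318),(284,401),-22.6)
E
```

```text
cap world [427.  151.4  60. ] tool [ 1.3  1.  96. ] spot [ -1.   -0.2 -20.5] edges [np.float64(-23.5), np.float64(22.5)] shift [2.3 1.2] z to contact 108.5
cap world [429.4 153.9  60. ] tool [ 3.5  3.7 96. ] spot [ -1.   -1.4 -22.6] edges [np.float64(-24.6), np.float64(20.7)] shift [4.5 5.1] z to contact 110.6
```

Request:
apply_moves --targets "0 0 0 0.23 0.13 2 3;0 0 0 0.23 0.13 5 3;0 0 0 0.23 0.13 8 3;0 0 0 0.23 0.13 9.5 3;0 0 0 0.23 0.13 10.2 3"

```text
time: 51.15
tool_pos: [425.7, 152.2, 52.0]
tcp_rot: [-179.9, 0.1, 96.9]
ft_force: [0.3, 0.5, -0.6]
finger_gap: 34.4
```

Request:
apply_moves --targets "0 0 0 0 0 0.2 3;0 0 0 0 0 0.4 3;0 0 0 0 0 0.5 3;0 0 0 0 0 0.55 3;0 0 0 0 0 0.55 3"

```text
time: 51.65
tool_pos: [427.7, 152.5, 49.1]
tcp_rot: [179.9, 0.0, 96.9]
ft_force: [-0.4, -0.1, -1.6]
finger_gap: 34.6
```

Request:
apply_moves --targets "0 0 0 0 0 0.05 3;0 0 0 0 0 0.08 3;0 0 0 0 0 0.1 3;0 0 0 0 0 0.1 3;0 0 0 0 0 0.1 3"

```text
time: 52.15
tool_pos: [427.2, 152.4, 47.6]
tcp_rot: [179.9, 0.0, 96.9]
ft_force: [0.1, 0.3, 0.9]
finger_gap: 34.6
```

Request:
apply_moves --targets "0 0 0 0 0 0.03 4;0 0 0 0 0 0.03 4.5;0 0 0 0 0 0.03 5;0 0 0 0 0 0.03 5.5;0 0 0 0 0 0.03 5.5"

```text
time: 52.65
tool_pos: [427.2, 152.4, 47.2]
tcp_rot: [179.9, 0.0, 96.9]
ft_force: [-0.5, 0.3, -0.7]
finger_gap: 54.8
```

Request:
apply_moves --targets "0 0 0 0 0 -1 5.5;0 0 0 0 0 -3 5.5;0 0 0 0 0 -6 5.5;0 0 0 0 0 -9 5.5;0 0 0 0 0 -10.5 5.5"

```text
time: 53.15
tool_pos: [428.5, 152.9, 156.1]
tcp_rot: [179.7, 0.0, 96.9]
ft_force: [1.0, 0.2, -0.0]
finger_gap: 55.0
```

Request:
apply_moves --targets "0 0 0 -2 0.1 0 5.5;0 0 0 -6 0.5 0 5;0 0 0 -11 0.8 0 4;0 0 0 -16 1.2 0 4;0 0 0 -20 1.5 0 4"

```text
time: 53.65
tool_pos: [466.5, -46.7, 153.6]
tcp_rot: [179.9, 0.1, 96.9]
ft_force: [1.8, 0.3, 0.1]
finger_gap: 40.2
```

Request:
apply_moves --targets "0 0 0 -4 0.2 0 4;0 0 0 -7.3 0.5 0 4;0 0 0 -7.3 0.5 0 4;0 0 0 -7.3 0.5 0 4;0 0 0 -7.3 0.5 0 4"

```text
time: 54.15
tool_pos: [479.8, -115.3, 152.7]
tcp_rot: [179.9, 0.0, 97.0]
ft_force: [-0.3, 0.6, -0.2]
finger_gap: 39.6
```

```bash
python3 - <<'E'
from h import *
s,im=snap('wrist','w13.png');print(s['tool_pos'],s['tcp_rot'])
for d in place_of('wrist','slide_knob')[:2]: print(np.round(d['at'],1),round(d['confidence'],2),at_z('wrist',s,d['at'],34).round(1))
plan([(481,-115.7,26.5,97)])
t=snapshot('top');cv2.imwrite('pics/top3.png',t[:,:,::-1])
for d in place_of('top','plate1_c')[:5]: print('top plate',np.round(d['at'],1),round(d['confidence'],2),at_z('top',s,d['at'],64).round(1))
for d in place_of('top','stand1_top')[:5]: print('top stand',np.round(d['at'],1),round(d['confidence'],2),at_z('top',s,d['at'],60).round(1))
E
```

```text
[ 479.78692938 -115.26346171  152.67952809] [1.79944277e+02 2.82115210e-02 9.69657080e+01]
[229.2 315.7] 0.76 [ 480.6 -117.6   34. ]
[0.001 0.001 0.   ] [-0.08  0.09 12.61]
top plate [239.1 272.9] 0.85 [550.6 116.8  64. ]
top stand [293.2 126.5] 0.7 [429.4 445.3  60. ]
top stand [293.2 169.3] 0.57 [429.5 348.9  60. ]
```

Request:
apply_moves --targets "0 0 0 -0.05 0.1 2 4;0 0 0 -0.05 0.1 5 4;0 0 0 -0.05 0.1 9 4;0 0 0 -0.05 0.1 12 4;0 0 0 -0.05 0.1 12.6 4"

```text
time: 54.9
tool_pos: [477.8, -114.9, 22.5]
tcp_rot: [-179.7, -0.1, 97.0]
ft_force: [-0.9, 0.7, 1.0]
finger_gap: 40.3
```

Request:
apply_moves --targets "0 0 0 0 0 0 4;0 0 0 0 0 0 4;0 0 0 0 0 0 1;0 0 0 0 0 0 1;0 0 0 0 0 0 1"

```text
time: 55.4
tool_pos: [482.7, -115.9, 28.7]
tcp_rot: [179.8, 0.0, 96.9]
ft_force: [-2.2, 7.4, 8.3]
finger_gap: 16.1
```

Request:
apply_moves --targets "0 0 0 0 1 0 1;0 0 0 0 2 0 1;0 0 0 0 3 0 1;0 0 0 0 4 0 1;0 0 0 0 5 0 1"

```text
time: 55.9
tool_pos: [532.1, -109.6, 28.7]
tcp_rot: [179.8, -0.0, 96.9]
ft_force: [-6.0, 6.9, 10.1]
finger_gap: 16.1
```

Request:
apply_moves --targets "0 0 0 0 0.8 0 1;0 0 0 0 1.6 0 1;0 0 0 0 2.3 0 1;0 0 0 0 2.8 0 1;0 0 0 0 3 0 1"

```text
time: 56.4
tool_pos: [561.9, -105.8, 28.7]
tcp_rot: [179.8, -0.0, 97.0]
ft_force: [-12.9, 5.8, 12.8]
finger_gap: 16.5
```

Request:
apply_moves --targets "0 0 0 0 0.05 0 1;0 0 0 0 0.1 0 1;0 0 0 0 0.15 0 1;0 0 0 0 0.15 0 1;0 0 0 0 0.15 0 1"

```text
time: 56.9
tool_pos: [561.9, -105.7, 28.7]
tcp_rot: [180.0, -0.0, 97.0]
ft_force: [-10.8, 7.8, 15.4]
finger_gap: 15.7
```

Request:
apply_moves --targets "0 0 0 0 -0.5 0 1;0 0 0 0 -1.5 0 1;0 0 0 0 -2.5 0 1;0 0 0 0 -3.5 0 1;0 0 0 0 -4.5 0 1"

```text
time: 57.4
tool_pos: [519.2, -111.3, 28.7]
tcp_rot: [179.7, 0.0, 96.9]
ft_force: [1.9, 6.8, 5.6]
finger_gap: 16.4
```

Request:
apply_moves --targets "0 0 0 0 -1 0 1;0 0 0 0 -2 0 1;0 0 0 0 -3 0 1;0 0 0 0 -3.7 0 1;0 0 0 0 -3.75 0 1"

```text
time: 57.9
tool_pos: [482.4, -116.0, 28.8]
tcp_rot: [179.6, 0.0, 96.9]
ft_force: [6.2, 8.4, 1.3]
finger_gap: 16.1
```

Request:
apply_moves --targets "0 0 0 0 0 0 1;0 0 0 0 0 0 4;0 0 0 0 0 0 4;0 0 0 0 0 -3 5;0 0 0 0 0 -5.5 6"

```text
time: 58.4
tool_pos: [479.4, -116.7, 82.0]
tcp_rot: [-180.0, 0.0, 96.9]
ft_force: [-0.2, 0.5, 0.4]
finger_gap: 59.9
```

Request:
apply_moves --targets "0 0 0 0 0 0 6;0 0 0 0 0 0 6;0 0 0 0 0 0 6;0 0 0 0 0 0 6;0 0 0 0 0 0 6"

```text
time: 58.9
tool_pos: [479.3, -116.4, 80.4]
tcp_rot: [-180.0, 0.0, 96.9]
ft_force: [-0.7, -0.0, 0.5]
finger_gap: 59.9
```

```bash
python3 - <<'E'
from h import *
s,im=snap('wrist','w14.png');print(s['tool_pos'],s['ft_force'])
for n,z in(('slide_knob',34),('plate2_c',24)):
  for d in place_of('wrist',n)[:2]: print(n,np.round(d['at'],1),round(d['confidence'],2),at_z('wrist',s,d['at'],z).round(1))
print('col',cv2.cvtColor(im,cv2.COLOR_RGB2GRAY)[300:430:4,325].tolist())
plan([(530.5,-109.3,75,97),(530.5,-109.3,5.5,97)])
E
```

```text
[ 479.3120865  -116.38656987   80.40255587] [-0.68628911 -0.02496595  0.50792482]
slide_knob [273.8 320. ] 0.79 [ 480.8 -116.1   34. ]
col [80, 81, 98, 62, 94, 183, 183, 182, 183, 178, 83, 79, 78, 79, 78, 76, 76, 80, 179, 179, 179, 178, 119, 161, 167, 162, 164, 163, 165, 159, 165, 151, 102]
[ 0.     0.    -0.001] [0.1  5.13 0.6 ]
[0. 0. 0.] [0.   0.   6.95]
```

Request:
apply_moves --targets "0 0 0 0.1 2.5 0 6;0 0 0 0.1 5.15 0.4 6;0 0 0 0.1 5.15 0.4 6;0 0 0 0.1 5.15 2 6;0 0 0 0.1 5.15 4.5 6"

```text
time: 59.55
tool_pos: [532.4, -109.9, 37.6]
tcp_rot: [179.8, 0.1, 97.0]
ft_force: [0.1, -0.1, -0.3]
finger_gap: 60.1
```

Request:
apply_moves --targets "0 0 0 0 0 1.5 6;0 0 0 0 0 2.85 6;0 0 0 0 0 2.85 6;0 0 0 0 0 2.85 6;0 0 0 0 0 2.85 6"

```text
time: 60.05
tool_pos: [532.0, -109.8, 9.1]
tcp_rot: [179.9, 0.1, 96.9]
ft_force: [0.5, -0.4, 0.4]
finger_gap: 60.2
```

Request:
apply_moves --targets "0 0 0 0 0 0 3;0 0 0 0 0 0 3;0 0 0 0 0 0 3;0 0 0 0 0 0 3;0 0 0 0 0 0 3"

```text
time: 60.55
tool_pos: [532.1, -109.7, 9.2]
tcp_rot: [179.8, 0.1, 96.9]
ft_force: [-0.8, -0.3, 6.8]
finger_gap: 34.5
```

Request:
apply_moves --targets "0 0 0 0 0 -1 3;0 0 0 0 0 -3 3;0 0 0 0 0 -7 3;0 0 0 0 0 -11 3;0 0 0 0 0 -15 3"

```text
time: 61.05
tool_pos: [530.5, -109.2, 159.8]
tcp_rot: [180.0, 0.0, 96.9]
ft_force: [0.6, -0.6, -0.2]
finger_gap: 34.5
```

Request:
apply_moves --targets "0 0 0 4 -0.3 0 3;0 0 0 9 -0.8 0 3;0 0 0 14 -1.3 0 3;0 0 0 19 -1.8 0 3;0 0 0 23.6 -2.2 0 3"

```text
time: 61.55
tool_pos: [479.7, 124.1, 158.5]
tcp_rot: [179.9, 0.0, 96.9]
ft_force: [0.9, 0.6, 0.3]
finger_gap: 34.6
```

Request:
apply_moves --targets "0 0 0 5 -0.5 0 3;0 0 0 10 -1 0 3;0 0 0 15 -1.5 0 3;0 0 0 20 -2 0 3;0 0 0 23 -2.2 0 3"

```text
time: 62.05
tool_pos: [429.5, 351.0, 158.2]
tcp_rot: [179.9, -0.0, 97.1]
ft_force: [0.4, -0.4, 0.2]
finger_gap: 34.5
```

Request:
apply_moves --targets "0 0 0 0 0 0 3;0 0 0 0 0 0 3;0 0 0 0 0 0 3;0 0 0 0 0 0 3;0 0 0 0 0 0 3"

```text
time: 62.55
tool_pos: [431.5, 346.9, 157.7]
tcp_rot: [179.9, 0.1, 96.8]
ft_force: [-1.0, -0.4, -0.8]
finger_gap: 34.5
```

```bash
python3 - <<'E'
from h import *
s,im=look('w15.png')
E
```

```text
62.55 [431.5 346.9 157.7] [1.799e+02 1.000e-01 9.680e+01] 34.5 [-1.  -0.4 -0.8]
stand1_top [249.2 484. ] 0.88 [426.4 449.6  60. ]
stand1_top [235.5 318.5] 0.84 [429.7 346.1  60. ]
```

View pics/w15.png

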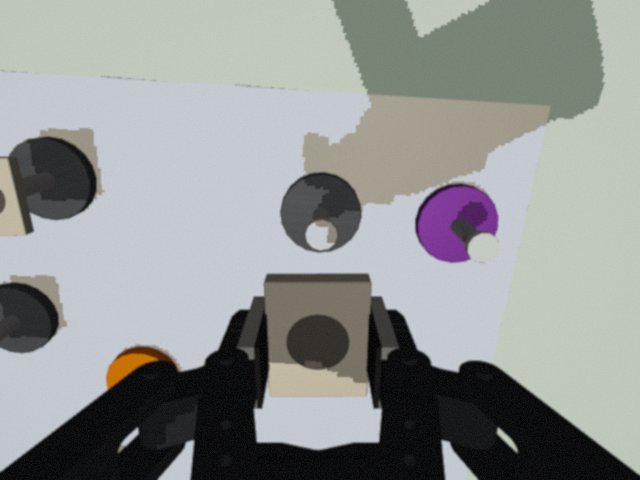

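```bash
python3 - <<'E'
from h import *
shift((236,320.5),(342,318),(280.5,397),-18.8)
E
```

```text
cap world [429.6 347.9  60. ] tool [ 0.7 -1.7 97.6] spot [ -1.   -0.9 -18.8] edges [np.float64(-24.1), np.float64(22.1)] shift [ 1.7 -0.8] z to contact 108.4
```

Request:
apply_moves --targets "0 0 0 0.17 -0.08 2 3;0 0 0 0.17 -0.08 5 3;0 0 0 0.17 -0.08 8 3;0 0 0 0.17 -0.08 9.5 3;0 0 0 0.17 -0.08 10.2 3"

```text
time: 63.25
tool_pos: [429.1, 348.6, 53.7]
tcp_rot: [-179.9, 0.1, 96.9]
ft_force: [-0.6, -0.9, -0.8]
finger_gap: 34.5
```

Request:
apply_moves --targets "0 0 0 0 0 0.2 3;0 0 0 0 0 0.4 3;0 0 0 0 0 0.5 3;0 0 0 0 0 0.55 3;0 0 0 0 0 0.55 3"

```text
time: 63.75
tool_pos: [430.5, 349.7, 50.7]
tcp_rot: [179.9, 0.0, 96.9]
ft_force: [-0.4, 0.4, -0.7]
finger_gap: 34.7
```

Request:
apply_moves --targets "0 0 0 0 0 0.05 3;0 0 0 0 0 0.08 3;0 0 0 0 0 0.1 3;0 0 0 0 0 0.1 3;0 0 0 0 0 0.1 3"

```text
time: 64.25
tool_pos: [430.2, 349.5, 49.3]
tcp_rot: [179.9, 0.0, 96.9]
ft_force: [-0.8, -0.1, 3.3]
finger_gap: 34.4
```

Request:
apply_moves --targets "0 0 0 0 0 0 4;0 0 0 0 0 0 4.5;0 0 0 0 0 0 5;0 0 0 0 0 0 5.5;0 0 0 0 0 0 5.5"

```text
time: 64.75
tool_pos: [430.1, 349.4, 49.0]
tcp_rot: [180.0, 0.1, 96.9]
ft_force: [-0.3, -0.7, 0.0]
finger_gap: 55.1
```

Request:
apply_moves --targets "0 0 0 0 0 -1 5.5;0 0 0 0 0 -3 5.5;0 0 0 0 0 -6 5.5;0 0 0 0 0 -9 5.5;0 0 0 0 0 -10.5 5.5"

```text
time: 65.25
tool_pos: [431.4, 350.4, 158.0]
tcp_rot: [179.7, -0.1, 96.9]
ft_force: [-0.1, 0.7, -0.2]
finger_gap: 55.0
```

Request:
apply_moves --targets "0 0 0 -3 -0.1 0 5.5;0 0 0 -8 -0.1 0 4.5;0 0 0 -13 -0.2 0 4;0 0 0 -18 -0.2 0 4;0 0 0 -23 -0.3 0 4"

```text
time: 65.75
tool_pos: [454.6, 119.1, 154.3]
tcp_rot: [179.9, 0.1, 97.0]
ft_force: [0.5, 0.2, 0.2]
finger_gap: 40.2
```

Request:
apply_moves --targets "0 0 0 -5 -0.1 0 4;0 0 0 -10 -0.2 0 4;0 0 0 -15 -0.2 0 4;0 0 0 -20 -0.3 0 4;0 0 0 -23.8 -0.3 0 4"

```text
time: 66.25
tool_pos: [480.3, -118.6, 154.6]
tcp_rot: [179.9, 0.1, 96.9]
ft_force: [1.4, 0.2, 0.3]
finger_gap: 40.1
```

Request:
apply_moves --targets "0 0 0 0 0 0 4;0 0 0 0 0 0 4;0 0 0 0 0 0 4;0 0 0 0 0 0 4;0 0 0 0 0 0 4"

```text
time: 66.75
tool_pos: [480.6, -114.7, 154.4]
tcp_rot: [179.9, 0.0, 97.0]
ft_force: [0.5, 0.6, -0.1]
finger_gap: 40.0
```

```bash
python3 - <<'E'
from h import *
s,im=snap('wrist','w16.png');print(s['time'],s['tool_pos'],s['tcp_rot'])
for d in place_of('wrist','slide_knob')[:2]: print(np.round(d['at'],1),round(d['confidence'],2),at_z('wrist',s,d['at'],34).round(1))
plan([(481,-115.7,26.5,97)])
t=snapshot('top');cv2.imwrite('pics/top4.png',t[:,:,::-1]); sc=snapshot('scene')
a=cv2.resize(t[210:320,150:300],None,fx=2.6,fy=2.6); b=cv2.resize(sc[150:260,290:420],None,fx=3,fy=2.6); b=b[:a.shape[0]]
cv2.imwrite('pics/chk.png',np.hstack([a,b])[:,:,::-1]); print(a.shape,b.shape)
E
```

```text
66.75 [ 480.62312951 -114.66296932  154.4307417 ] [1.79941605e+02 4.32873125e-02 9.70445625e+01]
[226.4 314.4] 0.63 [ 480.2 -118.1   34. ]
[0.001 0.001 0.   ] [-6.00e-02  1.00e-02  1.28e+01]
(286, 390, 3) (286, 390, 3)
```

View pics/chk.png

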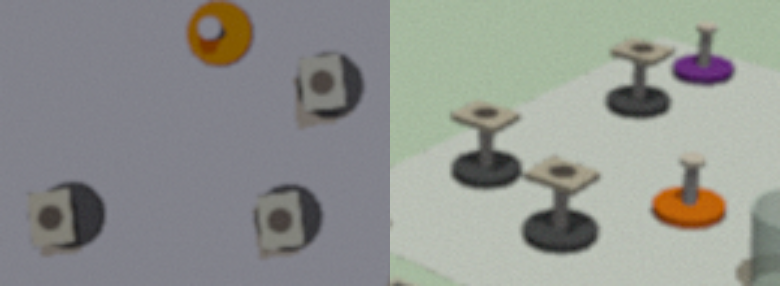

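Request:
apply_moves --targets "0 0 0 -0.05 0 2 4;0 0 0 -0.05 0 5 4;0 0 0 -0.05 0 9 4;0 0 0 -0.05 0 12 4;0 0 0 -0.05 0 12.9 4"

```text
time: 67.45
tool_pos: [477.9, -115.2, 21.8]
tcp_rot: [-179.7, -0.1, 97.0]
ft_force: [-0.8, 0.5, -0.2]
finger_gap: 40.2
```

Request:
apply_moves --targets "0 0 0 0 0 0 4;0 0 0 0 0 0 4;0 0 0 0 0 0 1;0 0 0 0 0 0 1;0 0 0 0 0 0 1"

```text
time: 67.95
tool_pos: [482.4, -115.9, 27.7]
tcp_rot: [179.8, 0.0, 96.9]
ft_force: [-0.9, 5.9, 7.3]
finger_gap: 16.2
```

Request:
apply_moves --targets "0 0 0 0 1 0 1;0 0 0 0 2 0 1;0 0 0 0 3 0 1;0 0 0 0 4 0 1;0 0 0 0 5 0 1"

```text
time: 68.45
tool_pos: [531.9, -109.6, 27.7]
tcp_rot: [179.8, 0.0, 96.9]
ft_force: [-3.4, 6.2, 9.1]
finger_gap: 16.1
```

Request:
apply_moves --targets "0 0 0 0 0.8 0 1;0 0 0 0 1.6 0 1;0 0 0 0 2.3 0 1;0 0 0 0 2.8 0 1;0 0 0 0 3 0 1"

```text
time: 68.95
tool_pos: [561.6, -105.8, 27.7]
tcp_rot: [179.8, 0.0, 97.0]
ft_force: [-12.4, 6.0, 12.6]
finger_gap: 16.4
```

Request:
apply_moves --targets "0 0 0 0 0.05 0 1;0 0 0 0 0.1 0 1;0 0 0 0 0.15 0 1;0 0 0 0 0.15 0 1;0 0 0 0 0.15 0 1"

```text
time: 69.45
tool_pos: [561.5, -105.8, 27.7]
tcp_rot: [180.0, -0.0, 97.0]
ft_force: [-9.9, 6.6, 13.6]
finger_gap: 16.3
```

Request:
apply_moves --targets "0 0 0 0 0 0 1;0 0 0 0 0 0 4;0 0 0 0 0 0 4;0 0 0 0 0 -3 4;0 0 0 0 0 -7 3"

```text
time: 69.95
tool_pos: [559.7, -106.1, 94.0]
tcp_rot: [-179.8, -0.1, 96.9]
ft_force: [-0.2, 0.4, -0.1]
finger_gap: 29.8
```

Request:
apply_moves --targets "0 0 0 0 0 -2 3;0 0 0 0 0 -5 3;0 0 0 0 0 -5 3;0 0 0 0 0 -5 3;0 0 0 0 0 -5 3"

```text
time: 70.45
tool_pos: [561.1, -106.4, 144.6]
tcp_rot: [-180.0, 0.0, 96.9]
ft_force: [0.1, 0.7, -1.1]
finger_gap: 30.2
```

```bash
python3 - <<'E'
from h import *
C.update(L=(620.5,-150.5,62),M=(627,-198,62),R=(633,-245.5,62))
s,im=snap('wrist','w17.png');print(s['time'],s['tool_pos'],s['tcp_rot'])
for d in place_of('wrist','slide_knob')[:2]: print(np.round(d['at'],1),round(d['confidence'],2),at_z('wrist',s,d['at'],34).round(1))
T=meas()[1]; t=.5
print('app L',txt(T,[wp('L',-t,60)]))
print('arc',txt(wp('L',-t,11),[wp('L',-t+k*.1,11) for k in range(1,6)]))
print('L->M',txt(wp('L',t,60),[wp('M',0,60)]),txt(wp('M',0,60),[wp('M',-t,60)]))
print('M->R',txt(wp('M',t,60),[wp('R',0,60)]))
E
```

```text
70.45 [ 561.06109363 -106.35585148  144.5969364 ] [-1.79993715e+02  2.51218183e-02  9.69331213e+01]
[230.1 318.6] 0.83 [ 559.7 -107.    34. ]
app L -0.501 0 -0.001 -5.12 2.53 2.94
arc 0.1 0 0 0 0.11 0.01; 0.2 0 0 0 0.22 0.02; 0.3 0 0 0 0.33 0.05; 0.4 0 0 0 0.43 0.09; 0.5 0 0 0 0.53 0.13
L->M -0.5 0 0 -4.79 -2.82 0.7 -0.5 0 0 0 -2.88 0.73
M->R -0.5 0 0 -4.79 -2.86 0.73
```

Request:
apply_moves --targets "-0.12 0 0 -2 0.6 0.5 3;-0.24 0 0 -4 1.2 1 3;-0.36 0 0 -5.1 2 2 3;-0.5 0 0 -5.1 2.5 2.9 3;-0.5 0 0 -5.1 2.5 2.9 3" --force 30

```text
time: 71.05
tool_pos: [585.2, -151.5, 107.3]
tcp_rot: [151.8, -0.4, 96.8]
ft_force: [-2.3, 0.6, -2.5]
finger_gap: 29.9
```

Request:
apply_moves --targets "0 0 0 0 0 0 3;0 0 0 0 0 2 3;0 0 0 0 0 4 3;0 0 0 0 0 4.9 3;0 0 0 0 0 4.9 3"

```text
time: 71.55
tool_pos: [617.3, -150.8, 74.0]
tcp_rot: [151.4, 0.1, 97.0]
ft_force: [0.1, 0.5, 0.7]
finger_gap: 30.2
```

Request:
apply_moves --targets "0 0 0 0 0 0 3;0 0 0 0 0 0 1;0 0 0 0 0 0 1;0 0 0 0 0 0 1;0 0 0 0 0 0 1"

```text
time: 72.05
tool_pos: [616.6, -151.3, 75.2]
tcp_rot: [151.2, 0.1, 96.9]
ft_force: [-1.6, 3.0, 6.4]
finger_gap: 13.7
```

Request:
apply_moves --targets "0.1 0 0 0 0.11 0.01 1;0.2 0 0 0 0.22 0.02 1;0.3 0 0 0 0.33 0.05 1;0.4 0 0 0 0.43 0.09 1;0.5 0 0 0 0.53 0.13 1"

```text
time: 72.55
tool_pos: [620.8, -150.7, 74.8]
tcp_rot: [-179.8, 0.1, 96.9]
ft_force: [4.0, 1.6, -11.2]
finger_gap: 13.2
```

Request:
apply_moves --targets "0.1 0 0 0 0.11 0.01 1;0.2 0 0 0 0.22 0.02 1;0.3 0 0 0 0.33 0.05 1;0.4 0 0 0 0.43 0.09 1;0.5 0 0 0 0.53 0.13 1"

```text
time: 73.05
tool_pos: [626.7, -149.9, 73.1]
tcp_rot: [-151.3, 0.1, 96.9]
ft_force: [4.5, -1.9, -8.4]
finger_gap: 13.2
```

Request:
apply_moves --targets "0 0 0 0 0 0 1;0 0 0 0 0 0 1;0 0 0 0 0 0 3;0 0 0 0 0 0 3;0 0 0 0 0 0 3"

```text
time: 73.55
tool_pos: [626.8, -150.4, 75.7]
tcp_rot: [-151.5, 0.1, 96.9]
ft_force: [-0.1, 0.2, -0.5]
finger_gap: 30.0
```

Request:
apply_moves --targets "0 0 0 0 0 -2 3;0 0 0 0 0 -4 3;0 0 0 0 0 -4.9 3;0 0 0 0 0 -4.9 3;0 0 0 0 0 -4.9 3"

```text
time: 74.05
tool_pos: [649.5, -147.2, 116.6]
tcp_rot: [-151.4, 0.1, 96.9]
ft_force: [0.2, 0.8, -0.0]
finger_gap: 30.1
```

Request:
apply_moves --targets "-0.12 0 0 -1.2 -0.7 0.05 3;-0.24 0 0 -2.4 -1.4 0.2 3;-0.36 0 0 -3.6 -2.1 0.4 3;-0.5 0 0 -4.8 -2.8 0.7 3;-0.5 0 0 -4.8 -2.8 0.7 3"

```text
time: 74.55
tool_pos: [620.0, -198.4, 119.4]
tcp_rot: [-179.8, -0.2, 96.7]
ft_force: [-0.5, -0.3, 0.0]
finger_gap: 30.0
```

Request:
apply_moves --targets "-0.12 0 0 0 -0.7 0.05 3;-0.24 0 0 0 -1.4 0.2 3;-0.36 0 0 0 -2.1 0.4 3;-0.5 0 0 0 -2.88 0.73 3;-0.5 0 0 0 -2.88 0.73 3"

```text
time: 75.05
tool_pos: [590.7, -197.5, 106.9]
tcp_rot: [151.8, -0.6, 96.9]
ft_force: [-1.5, 0.2, -1.9]
finger_gap: 29.9
```

```bash
python3 - <<'E'
from h import *
C.update(L=(620.5,-150.5,62),M=(627,-198,62),R=(633,-245.5,62))
print(txt(meas()[1],[wp('M',-.5,60),wp('M',-.5,11)]))
E
```

```text
-0.008 -0.007 -0.006 -0.49 1 -0.35; -0.008 -0.007 -0.006 -0.52 1.04 4.55
```

Request:
apply_moves --targets "0 0 0 0 0 0 3;0 0 0 0 0 2 3;0 0 0 0 0 4 3;0 0 0 0 0 5 3;0 0 0 0 0 5 3"

```text
time: 75.55
tool_pos: [624.2, -198.2, 72.3]
tcp_rot: [151.4, 0.0, 97.0]
ft_force: [0.4, 0.9, -0.5]
finger_gap: 30.1
```

Request:
apply_moves --targets "0 0 0 0 0 0 3;0 0 0 0 0 0 1;0 0 0 0 0 0 1;0 0 0 0 0 0 1;0 0 0 0 0 0 1"

```text
time: 76.05
tool_pos: [623.7, -198.7, 74.3]
tcp_rot: [151.2, 0.1, 97.0]
ft_force: [-1.3, 4.4, 6.1]
finger_gap: 13.4
```

Request:
apply_moves --targets "0.1 0 0 0 0.11 0.01 1;0.2 0 0 0 0.22 0.02 1;0.3 0 0 0 0.33 0.05 1;0.4 0 0 0 0.43 0.09 1;0.5 0 0 0 0.53 0.13 1"

```text
time: 76.55
tool_pos: [627.6, -198.2, 73.7]
tcp_rot: [-179.8, 0.1, 96.9]
ft_force: [3.7, 0.9, -11.3]
finger_gap: 13.2
```

Request:
apply_moves --targets "0.1 0 0 0 0.11 0.01 1;0.2 0 0 0 0.22 0.02 1;0.3 0 0 0 0.33 0.05 1;0.4 0 0 0 0.43 0.09 1;0.5 0 0 0 0.53 0.13 1"

```text
time: 77.05
tool_pos: [632.9, -197.5, 71.7]
tcp_rot: [-151.1, 0.0, 96.9]
ft_force: [1.9, -1.9, -9.0]
finger_gap: 13.1
```

Request:
apply_moves --targets "0 0 0 0 0 0 1;0 0 0 0 0 0 1;0 0 0 0 0 0 3;0 0 0 0 0 0 3;0 0 0 0 0 0 3"

```text
time: 77.55
tool_pos: [634.2, -197.9, 75.5]
tcp_rot: [-151.6, 0.1, 96.9]
ft_force: [0.8, -0.1, 0.2]
finger_gap: 30.0
```

Request:
apply_moves --targets "0 0 0 0 0 -2 3;0 0 0 0 0 -4 3;0 0 0 0 0 -4.9 3;0 0 0 0 0 -4.9 3;0 0 0 0 0 -4.9 3"

```text
time: 78.05
tool_pos: [656.8, -194.7, 116.1]
tcp_rot: [-151.4, 0.1, 96.9]
ft_force: [-0.4, 0.7, 0.0]
finger_gap: 29.9
```

Request:
apply_moves --targets "-0.12 0 0 -1.2 -0.7 0.05 3;-0.24 0 0 -2.4 -1.4 0.2 3;-0.36 0 0 -3.6 -2.1 0.4 3;-0.5 0 0 -4.8 -2.8 0.7 3;-0.5 0 0 -4.8 -2.8 0.7 3"

```text
time: 78.55
tool_pos: [627.2, -245.9, 118.8]
tcp_rot: [-179.8, -0.2, 96.7]
ft_force: [-0.9, 0.3, -1.0]
finger_gap: 30.1
```

Request:
apply_moves --targets "-0.12 0 0 0 -0.7 0.05 3;-0.24 0 0 0 -1.4 0.2 3;-0.36 0 0 0 -2.1 0.4 3;-0.5 0 0 0 -2.88 0.73 3;-0.5 0 0 0 -2.88 0.73 3"

```text
time: 79.05
tool_pos: [598.4, -245.0, 106.7]
tcp_rot: [151.7, -0.6, 96.9]
ft_force: [-2.1, 1.0, -1.2]
finger_gap: 30.3
```

Request:
apply_moves --targets "0 0 0 0 0 0 3;0 0 0 0 0 2 3;0 0 0 0 0 4 3;0 0 0 0 0 4.9 3;0 0 0 0 0 4.9 3"

```text
time: 79.55
tool_pos: [631.0, -245.8, 72.7]
tcp_rot: [151.4, 0.0, 97.0]
ft_force: [-0.9, -1.5, -0.2]
finger_gap: 30.0
```

Request:
apply_moves --targets "0 0 0 0 0 0 3;0 0 0 0 0 0 1;0 0 0 0 0 0 1;0 0 0 0 0 0 1;0 0 0 0 0 0 1"

```text
time: 80.05
tool_pos: [630.3, -246.3, 74.5]
tcp_rot: [151.2, 0.1, 97.0]
ft_force: [-2.0, 4.2, 7.2]
finger_gap: 13.1
```

Request:
apply_moves --targets "0.1 0 0 0 0.11 0.01 1;0.2 0 0 0 0.22 0.02 1;0.3 0 0 0 0.33 0.05 1;0.4 0 0 0 0.43 0.09 1;0.5 0 0 0 0.53 0.13 1"

```text
time: 80.55
tool_pos: [634.4, -245.7, 73.9]
tcp_rot: [-179.8, 0.1, 96.9]
ft_force: [5.2, 1.3, -12.6]
finger_gap: 13.4
```

Request:
apply_moves --targets "0.1 0 0 0 0.11 0.01 1;0.2 0 0 0 0.22 0.02 1;0.3 0 0 0 0.33 0.05 1;0.4 0 0 0 0.43 0.09 1;0.5 0 0 0 0.53 0.13 1"

```text
time: 81.05
tool_pos: [639.6, -245.0, 71.5]
tcp_rot: [-151.1, 0.0, 96.9]
ft_force: [3.3, -4.7, -11.1]
finger_gap: 13.3
```

Request:
apply_moves --targets "0 0 0 0 0 0 1;0 0 0 0 0 0 1;0 0 0 0 0 0 3;0 0 0 0 0 0 3;0 0 0 0 0 0 3"

```text
time: 81.55
tool_pos: [640.8, -245.5, 76.1]
tcp_rot: [-151.6, 0.1, 96.9]
ft_force: [0.3, 1.1, 0.4]
finger_gap: 30.1
```

Request:
apply_moves --targets "0 0 0 0 0 -2 3;0 0 0 0 0 -4.9 3;-0.1 0 0 1 -3 -6 3;-0.25 0 0 3 -5 -8 3;-0.4 0 0 4.8 -6 -10 3"

```text
time: 82.05
tool_pos: [631.5, -203.6, 184.0]
tcp_rot: [-168.6, 0.1, 96.9]
ft_force: [0.7, -0.6, 1.7]
finger_gap: 30.3
```

```bash
python3 - <<'E'
from h import *
C.update(L=(620.5,-150.5,62),M=(627,-198,62),R=(633,-245.5,62))
s,T=meas();print(s['tool_pos'],s['tcp_rot']); print(txt(T,[pose(580,-204,165,97)]))
E
```

```text
[ 631.53671085 -203.55330777  183.9791421 ] [-1.68644390e+02  6.41505916e-02  9.69367101e+01]
-0.198 0.001 -0.001 0.58 -4.65 2.87
```

Request:
apply_moves --targets "-0.1 0 0 0.6 -3 0 3;-0.2 0 0 0.6 -6.7 0 3;-0.2 0 0 0.6 -6.7 0 3;-0.2 0 0 0.6 -6.7 0 3;-0.2 0 0 0.6 -6.7 0 3"

```text
time: 82.55
tool_pos: [566.9, -205.8, 199.4]
tcp_rot: [180.0, 0.2, 97.0]
ft_force: [-0.5, 1.2, -0.1]
finger_gap: 30.3
```

Request:
apply_moves --targets "0 0 0 0 0 0 3;0 0 0 0 0 0 3;0 0 0 0 0 0 3;0 0 0 0 0 0 3;0 0 0 0 0 0 3"

```text
time: 83.05
tool_pos: [565.9, -205.2, 196.8]
tcp_rot: [-179.8, 0.0, 97.0]
ft_force: [-0.1, 1.1, -0.7]
finger_gap: 30.1
```

```bash
python3 - <<'E'
from h import *
C.update(L=(620.5,-150.5,62),M=(627,-198,62),R=(633,-245.5,62))
s,c=wview('w18.png')
r=[479-proj('wrist',s,C['M'])[0],639-proj('wrist',s,C['M'])[1]];r=np.array(r).astype(int);print(r)
y0=max(0,r[0]-70);x0=max(0,r[1]-140)
a=cv2.resize(c[y0:y0+150,x0:x0+280],(500,580),interpolation=cv2.INTER_CUBIC)
t=snapshot('top'); sc=snapshot('scene')
b=np.vstack([cv2.resize(t[200:320,150:300],(290,240)),cv2.resize(sc[150:350,210:430],(290,340))])
cv2.imwrite('pics/fin.png',np.hstack([a,b])[:,:,::-1])
for d in place_of('wrist','slide_knob')[:1]: print(np.round(d['at'],1),round(d['confidence'],2),at_z('wrist',s,d['at'],34).round(1))
E
```

```text
83.05 [ 565.9 -205.2  196.8] [-179.8    0.    97. ] 30.12301964785517
[177 320]
[219.1 445. ] 0.78 [ 559.4 -107.8   34. ]
```

View pics/fin.png

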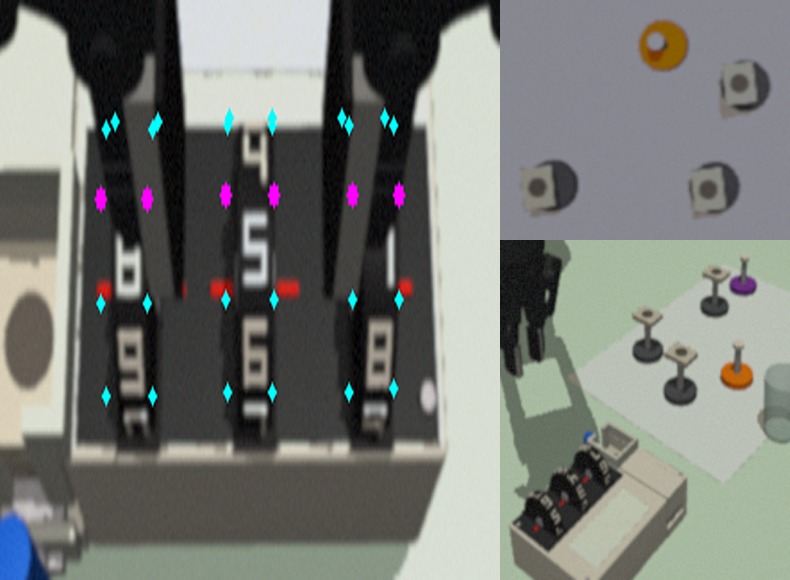

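```bash
python3 - <<'E'
from bench import *
print(hand_in(), sense()['time'])
E
```

```text
the job is handed in; nothing more can be done
the job is handed in; nothing more can be done
```

I finished the job and handed it in at about 83 s of the 210 s allowed; there is no verdict back yet.

**What I did:**
- **Unlocking:** I rolled the wheels to 6-3-5. The middle wheel came up about 0.1 rad short, so I corrected it, and the slide then came free.
- **Plates:** Three stands were present; I left the orange and purple look-alikes alone. I drew plates 1 to 3 one at a time and laid one on each stand. The other three stay in the chute.
- **Locking up:** I pushed the slide home against its stop, then rolled each wheel on by about 1 rad.

**Last checks:**
- **Stands:** The final top and scene pictures show all three plates lying level. They look centred, but I did not measure the centring again after release.
- **Wheels:** They read about 7.3, 4.5 and 6.4, so each is at least 1.3 figures off the code. The left and right wheels were partly hidden by the fingers.
- **Slide:** It met its stop with about 10 N on the last push, and the knob was seen back at its starting place.
- **Not checked:** I did not check the plates left in the chute separately, nor look closely at the jar, the beaker and the stopper. None of the moves went near those three.

The highest force I saw was about 40 N at the wrist, while turning the middle wheel. I saw no stand knocked aside and no loosening of the grip.

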